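# Load the tacking jig, close its end stop and pin it with the index plunger

## Robot

A 7-joint arm with a two-finger parallel gripper is mounted at the origin on a cart in front of the work surface, level with it; the furniture and walls round the work are solid. World frame = base frame: x ahead of the robot, y to its left, z up, the work surface at z = 0. Lengths are in m, angles in rad, forces in N, time in s.
With the tool pointing down it reaches from about 0.35 to 0.9 m from the base axis. Payload 19.9 kg.
Tool frame: the origin (TCP) lies on the centre line of the jaws, within the pads' length; the fingertips stand 14 mm ahead of it and the grasp point (between the pads) lies 5 mm behind it; z points along the fingers, y is the direction in which the jaws open and shut (so a half turn about z gives the same grasp; the last joint's range is limited). The gripper opens to 85 mm and grips with 20 to 120 N. Pads are 22 mm wide; open, the fingers measure 114 mm over their backs; the gripper's body (76 mm by 85 mm) begins 54 mm behind the grasp point. The pads swing forward as they close: fully open they stand 13 mm farther back than shut.
Start: joints at [-1.304, 0.417, -0.01, 1.614, 0.005, 1.111, -0.053], TCP at [0.189, 0.596, 0.245] pointing down, gripper open.
Joint ranges: [-2.81, 2.81], [-0.39, 2.02], [-1.27, 1.25], [0.06, 2.57], [-1.19, 4.33], [0.19, 2], [-2.82, 2.82]. Speed limits (rad/s): [1.89, 1.89, 2.39, 2.39, 3.01, 3.01, 3.01].

## Interface

Orientations are given as [roll, pitch, yaw] about the fixed x, y, z axes, in that order (R = Rz(yaw) Ry(pitch) Rx(roll)).
In Python, from rig import robot gives the robot as it stands.
- The arm moves only by the tool apply_moves, never from a script. Its argument "commands" is text: rows parted by semicolons, each of 7 numbers parted by spaces: the closure, from 0 (fully open) to 1 (shut), then the shift along the tool's x, y, z in m, then the turn, a rotation vector about the tool's x, y, z in rad. In form: fingers tx ty tz ax ay az; .... A call has exactly 10 rows; each row is the pose to reach, as a shift and turn from the pose commanded when the call began, along the tool's axes at that moment; what a row does not reach only later rows make up. A row lasts 1/12 s, in which the tool goes at most 41.7 mm and 7.16 degrees, less where a joint would pass 70% of its speed; a pose out of reach is approached as far as the arm can. A call with a gripper value outside its range is refused whole. The fingers move at their own pace and stop on an object; the grip force is fixed at half the most. Time passes only in rows, so rows that repeat a pose let the fingers close, or fill a call up. It gives the time, the measured TCP pose, the force and the opening at its end, in the units of the state.
- robot.read_state(): the state, without advancing time (a new reading comes with each control period).
- robot.camera(name): name is "side" or "top" or "wrist"; returns the picture (420x560x3 uint8, blue, green, red); there is no depth.
- robot.camera_info(name): a dict with "vfov" (degrees; the focal length in pixels is half the picture's height over the tangent of half this angle, whatever the lens; pixels are square), "cx", "cy" (the principal point, pixels), "world_from_camera" (4x4, takes a point from camera to world coordinates). Camera axes: x right, y down, z forward; pixel columns grow to the right and rows downward; lengths in m; the calibration is good to about 2 mm. A picture is of the moment at which its call begins: read the wrist's pose just before it. camera_info takes no time and is no camera call; for the wrist camera it gives the pose at the moment of the call.
- robot.job_done(): hands the job in, once; it reports no verdict.
The state is a dict: "time": time; "q": joint angles; "qvel": joint speeds; "joint_torque": joint torques, N m; "ee_pos": TCP position; "tcp_rot": TCP orientation; "force": force on the tool from outside, world axes, zero at the start; "moment": the same for the moment, N m; "finger_gap": finger opening in m.
Only numpy, scipy, OpenCV 4.12 (cv2) and the standard library are available. Lean on these libraries where they do the work, as an engineer would, in place of code of your own. Each camera call takes 0.05 s, during which the arm holds its last target.

## Task

Lay the bare steel plate flat into the jig's nest, between the guide dowels, and let go of it. Then pull up the black plunger knob, slide the carriage towards the plate so that its spring pusher presses the plate home against the fixed end stop, and release the plunger into the brass-bushed hole so that the pin is fully down and the carriage is locked. Find the hole by feel and do not force the pin against the strip, and leave the tools lying around the jig where they are.

Things in the scene. Friction and masses are not known exactly. Their poses are not given: they have to be found in the camera images.
- plate: Bare flat steel practice plate, 50 (own x) x 100 (own y) x 6 mm, 0.16 to 0.3 kg, loose, lying flat on the table left of the jig. Origin: centre of its underside; z up.
- jig: Tacking jig, bolted down, dark steel base 104 (own x) x 270 (own y) x 12 mm. Origin: centre of the base's underside; z up; own +y runs along the slide from the end stop to the parked carriage (roughly the robot's left); own -x faces the robot. Other entries give places in this 'jig frame', in mm.
- plate_home (a point): Where the plate's origin is when home: jig frame (0, -69, 24). The plate lies lengthwise along the jig's y on two support bars, tops z = 24, only 34 wide (it overhangs by 8 each side; beside them just the base, top z = 12), at y = -98 and -40. It may be laid down up to 20 mm short of home (towards +y); the pusher takes it home.
- end_stop (a point): Top edge of the end stop's working face: jig frame (0, -119, 38). A steel block 60 wide, 16 thick; the plate's end must finally touch this face.
- guide_dowel (a point): Tip of one of four guide dowels (10 mm in diameter, coned tops, tips at z = 38) at jig frame x = -32.5 and 32.5, y = -108 and -28: 55 mm clear between the two rows for the 50 mm plate. This one is at (-32.5, -28).
- pusher_face (a point): Centre of the face of the carriage's spring pusher, a 17 mm black disc: jig frame (4, 24, 32) when parked; it gives way by 20 mm, with 4 N at first touch and 0.1 N more per mm. The carriage behind it is an aluminium block on a rail, jig x -24 to 32, top z = 44.5, y 46 to 92 when parked, with an ear towards the robot that carries the plunger.
- knob_grip (a point): Point on the axis of the black ribbed plunger knob, mid-height of its grip: 25 mm in diameter from 6 mm below to 6 mm above, top 9 mm above. Parked: jig frame (-36, 72, 75.5); moves with the carriage. Pulls up at most 12 mm against a spring, 7 N (pin down) to 10.6 N, that drives it down when let go; a firm push on its side can hold it up by friction. Under it an 18 mm hexagon housing.
- plunger (a joint): How far the plunger knob is pulled up, m: 0 = pin fully down (8 mm deep in a hole or the parking slot), 0.008 = pin tip resting on the top face of the index strip, 0.012 = end of its pull.
- carriage (a joint): Slide of the carriage towards the end stop (jig -y), m: 0 = parked (start -0.002 to 0.003), limits -0.008, 0.064. Stiff, about 7 N of friction; stays where left. The pin starts in the strip's 30 mm parking slot. The brass-ringed hole (10 mm for the 8 mm pin) comes at 0.0455 to 0.0615, unknown as the strip is adjustable; smooth flat face between. The pusher meets a plate that is home at 0.043.
- index_pin: The plunger's steel pin, 8 mm in diameter, 50 mm long, fixed under the knob; origin: centre of its tip; z up. The pin and strip stand 20 N.
- nozzle_a: Brass torch nozzle, 52 mm tall, standing in front of the jig. Leave it.
- nozzle_b: Brass torch nozzle, 58 mm tall, standing in front of the jig. Leave it.
- soapstone_holder: Thin soapstone holder, 122 mm long, lying in front of the jig. Leave it.
- weld_sample: T-shaped weld sample, 45 x 80 x 40 mm, standing near the left front. Leave it.

How it is judged:
On the way, in this order (a step that is already met when the one before it is completed fails the run):
1. the plate lies flat in the nest between the dowels, released, while the carriage is still parked (x of plate in the frame of jig between -0.005 and 0.005 m and y of plate in the frame of jig below -0.03 m and z of plate in the frame of jig between 0.022 and 0.0265 m and contact force between the fingers and plate below 0.1 N and value of joint carriage below 0.015 m), for 0.2 s.
2. the carriage has been slid up to the plate with the pin pulled out of the parking slot (value of joint plunger above 0.006 m and value of joint carriage above 0.025 m), for 0.05 s.
At the end, for the whole second after the job is handed in: The pin is fully down in the working hole (plunger within 2 mm of its lowest position, carriage slid in by more than 44 mm), the plate lies flat on the support bars between the dowels (within 5 mm of the centre line, 0.08 rad of the slide direction) with its end within 2 mm of the end stop, at rest (value of joint plunger below 0.002 m and value of joint carriage above 0.044 m and y of plate in the frame of jig below -0.067 m and z of plate in the frame of jig between 0.022 and 0.0265 m and x of plate in the frame of jig between -0.005 and 0.005 m and angle between the y axis of plate and the y axis of jig, either way round below 0.08 rad and linear speed of plate below 0.01 m/s); the robot touches nothing.
It fails at once if the index pin is forced: pressed or levered against the strip with more than 20 N (contact force between index_pin and anything else above 20 N).
It fails at once if a nozzle, the soapstone holder or the weld sample is shifted by more than 20 mm (distance of any of nozzle_a, nozzle_b, soapstone_holder, weld_sample from where it was at the start of the episode above 0.02 m).
It also fails if it takes over 72 s, if anything falls off the work surface, if the arm or the gripper's body presses on something with over 40 N, if the wrist force passes 120 N, or if a joint passes its speed limit or range.

## Working session

There is one attempt and no reset: what is moved stays moved. The work goes in short steps, Python scripts to look and compute and a tool call to move; the robot and the scene stay as the last step left them, time stands still between calls to the robot, and variables do not carry over. Pictures are saved under pics/ and viewed, and the job is handed in when it is done.

Besides the shell and the picture viewer there is one more tool, called as name(argument=value, ...), one argument or row to a line, values as JSON. apply_moves: Moves the arm, as the interface text tells. Its arguments: {"type":"object","properties":{"commands":{"type":"string"}},"required":["commands"]}

```bash
ls; mkdir -p pics; python3 - <<'E'
from rig import robot
import cv2
for n in ["top","side","wrist"]:
    i=robot.camera_info(n); print(n,i)
    cv2.imwrite(f"pics/a_{n}.png",robot.camera(n))
print(robot.read_state())
E
```

```text
pics
top {'vfov': 47.36130286978632, 'cx': 285.034854411034, 'cy': 209.55129424481305, 'world_from_camera': array([[-0.0116296 , -0.99643725,  0.08353175,  0.4139636 ],
       [-0.99988899,  0.01081032, -0.0102537 , -0.02741457],
       [ 0.00931416, -0.08364172, -0.99645236,  0.96729507],
       [ 0.        ,  0.        ,  0.        ,  1.        ]])}
side {'vfov': 49.30226406640735, 'cx': 282.8773923557541, 'cy': 208.2903302178983, 'world_from_camera': array([[-0.98043227, -0.08154234,  0.17917424,  0.31988571],
       [-0.19656521,  0.35600157, -0.91357813,  0.75110145],
       [ 0.01070898, -0.9309209 , -0.36506382,  0.38426637],
       [ 0.        ,  0.        ,  0.        ,  1.        ]])}
wrist {'vfov': 70.94326795362308, 'cx': 282.50687306298704, 'cy': 205.95989877456543, 'world_from_camera': array([[ 0.3042728 ,  0.90638965,  0.29304584,  0.1135813 ],
       [ 0.95258393, -0.28906871, -0.09499022,  0.61896157],
       [-0.00138777,  0.3080537 , -0.95136796,  0.37290227],
       [ 0.        ,  0.        ,  0.        ,  1.        ]])}
{'time': 0.15, 'q': array([-1.30452836,  0.41782586, -0.01030529,  1.61403811,  0.00468667,
        1.11068734, -0.05299069]), 'qvel': array([-1.67093175e-03, -1.64007408e-06, -1.35675435e-03, -4.03500451e-03,
       -2.28862126e-04, -1.65237156e-03, -1.27624975e-03]), 'joint_torque': array([ 1.01209254e-03, -8.64739966e+01,  6.78636264e-01, -4.35060918e+01,
        1.90530351e-02,  5.77019819e-03,  7.42048974e-05]), 'ee_pos': array([0.18925684, 0.5953911 , 0.24480989]), 'tcp_rot': array([-3.14066019e+00,  6.52443016e-05,  2.83383787e+00]), 'force': array([0.23484544, 0.17437928, 0.25735048]), 'moment': array([ 0.04730237,  0.02358734, -0.05345774]), 'finger_gap': 0.08546606379827455}
```

View pics/a_top.png

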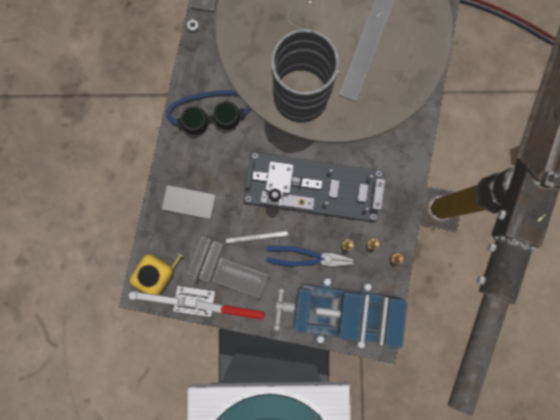

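View pics/a_side.png

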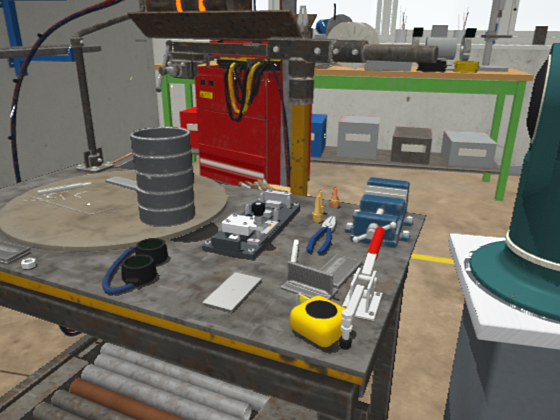

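View pics/a_wrist.png

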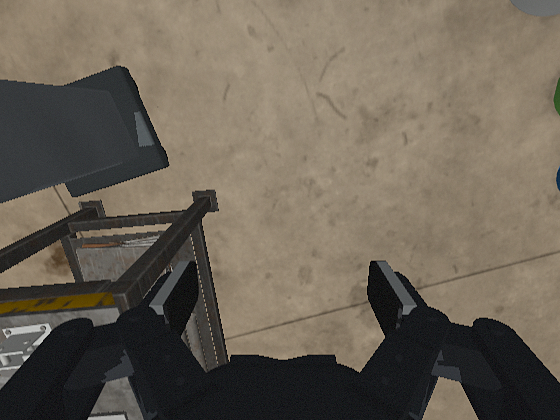

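The top view shows the plate at about (189,202). The jig runs from (250,183) to (380,192), with the knob near (275,195). The clamp, tape measure and other tools stand in front of them. I'll enlarge the crops.

```bash
python3 - <<'E'
import cv2
im=cv2.imread("pics/a_top.png")
cv2.imwrite("pics/b1.png",cv2.resize(im[140:230,240:400],None,fx=5,fy=5,interpolation=cv2.INTER_CUBIC))
cv2.imwrite("pics/b2.png",cv2.resize(im[170:310,120:300],None,fx=4,fy=4,interpolation=cv2.INTER_CUBIC))
E
```

```text
(no output)
```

View pics/b1.png

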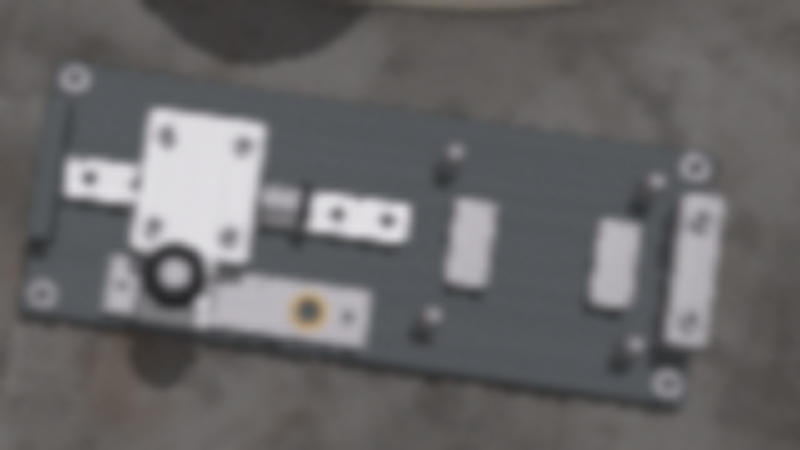

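View pics/b2.png

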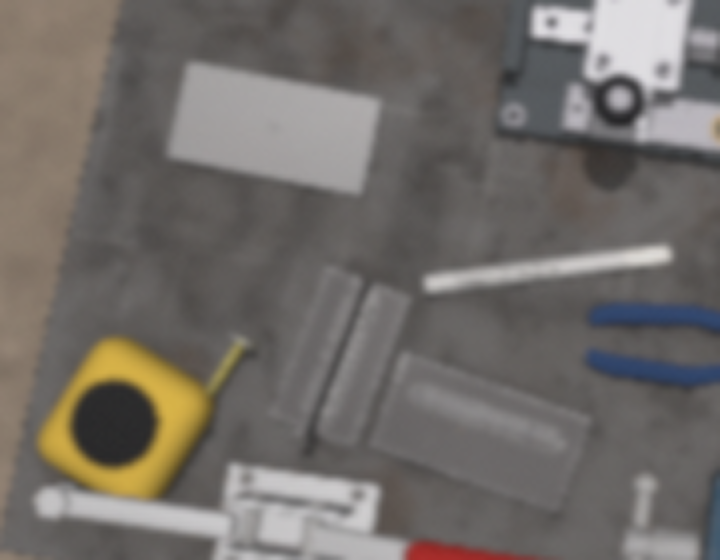

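```bash
cat > h.py <<'E'
import numpy as np, cv2
from rig import robot
from scipy.optimize import least_squares
def K(i):
    f=210/np.tan(np.radians(i['vfov'])/2)
    return f
def proj(i,P):
    T=np.linalg.inv(i['world_from_camera']); P=np.atleast_2d(P)
    c=P@T[:3,:3].T+T[:3,3]; f=K(i)
    return np.c_[f*c[:,0]/c[:,2]+i['cx'], f*c[:,1]/c[:,2]+i['cy']]
def unproj(i,uv,z):
    uv=np.atleast_2d(uv).astype(float); f=K(i); W=i['world_from_camera']
    d=np.c_[(uv[:,0]-i['cx'])/f,(uv[:,1]-i['cy'])/f,np.ones(len(uv))]@W[:3,:3].T
    o=W[:3,3]; s=(z-o[2])/d[:,2]
    return o+d*np.reshape(s,(-1,1))
def crop(uv,s,off): return (np.array(uv,float)+.5)/s-.5+np.array(off)
def fitpose(i,obj,uv,x0):
    obj=np.array(obj,float)/1000
    def tr(p):
        c,s=np.cos(p[2]),np.sin(p[2]); R=np.array([[c,-s,0],[s,c,0],[0,0,1]])
        return obj@R.T+[p[0],p[1],0]
    r=least_squares(lambda p:(proj(i,tr(p))-uv).ravel(),x0,loss='soft_l1')
    return r.x,(proj(i,tr(r.x))-uv)
E
python3 - <<'E'
from h import *
np.set_printoptions(precision=4,suppress=True)
i=robot.camera_info("top")
obj=[[-32.5,-28,38],[-32.5,-108,38],[32.5,-28,38],[32.5,-108,38],[0,-40,24],[0,-98,24],[30,-119,38],[-30,-119,38],[-52,135,12],[-52,-135,12],[52,135,12],[52,-135,12]]
uv=crop([(433,315),(637,345),(457,152),(657,181),(471,244),(615,263),(681,195),(664,342),(22,317),(685,407),(58,65),(715,150)],5,(240,140))
p,r=fitpose(i,obj,uv,[.45,-.1,0]); print("jig",p); print(r)
c,s=np.cos(p[2]),np.sin(p[2]);R=np.array([[c,-s],[s,c]])
def tojig(P): return (P[:,:2]-p[:2])@R*1000
print("knob",tojig(unproj(i,crop([(174,274)],5,(240,140)),.0845)))
for z in (.024,.0275,.03): print("hole",z,tojig(unproj(i,crop([(309,311)],5,(240,140)),z)))
obj=[[-25,-50,6],[-25,50,6],[25,50,6],[25,-50,6]]
uvp=crop([(361,194),(168,157),(187,62),(381,99)],4,(120,170))
pp,r=fitpose(i,obj,uvp,[.4,.15,0]); print("plate",pp);print(r)
E
```

```text
jig [ 0.5401 -0.0948 -0.1459]
[[ 0.1649  0.3908]
 [ 0.0026 -0.1085]
 [-0.4424  0.3313]
 [-0.0404 -0.0056]
 [-0.0474 -0.0505]
 [ 0.0983  0.0657]
 [ 0.5658 -0.8035]
 [ 0.3432 -0.0169]
 [-0.7676 -0.062 ]
 [ 0.2732  0.0337]
 [-0.7008 -0.4116]
 [ 0.3351  0.492 ]]
knob [[-34.7288  73.4319]]
hole 0.024 [[-35.2814  20.1794]]
hole 0.0275 [[-35.6498  20.2839]]
hole 0.03 [[-35.9129  20.3585]]
plate [ 0.5127  0.1575 -0.1996]
[[ 0.1872  0.2873]
 [-0.3838  0.2275]
 [ 0.0322 -0.2626]
 [ 0.1447 -0.2596]]
```

```bash
cat >> h.py <<'E'
from scipy.spatial.transform import Rotation as Ro
np.set_printoptions(precision=4,suppress=True)
JIG=np.array([.5401,-.0948,-.1459])
def jw(x,y,z):
    c,s=np.cos(JIG[2]),np.sin(JIG[2]); x,y=x/1000,y/1000
    return np.array([JIG[0]+c*x-s*y,JIG[1]+s*x+c*y,z/1000])
def delta(pos,yaw):
    st=robot.read_state(); R0=Ro.from_euler('xyz',st['tcp_rot']); R1=Ro.from_euler('xyz',[np.pi,0,yaw])
    print("t",st['time'],"pos",st['ee_pos'],"rot",st['tcp_rot'],"F",st['force'],"gap",st['finger_gap'])
    print("shift",R0.inv().apply(np.array(pos)-st['ee_pos']),"turn",(R0.inv()*R1).as_rotvec())
E
python3 -c "
from h import *
delta([.5127,.1575,.13],1.371)
print(jw(0,-62,24),jw(-36,72,75.5))"
```

```text
t 0.15 pos [0.1893 0.5954 0.2448] rot [-3.1407  0.0001  2.8338] F [0.2348 0.1744 0.2574] gap 0.08546606379827455
shift [-0.4409 -0.3192  0.1151] turn [-0.0007  0.0007  1.4628]
[ 0.5311 -0.1561  0.024 ] [ 0.515  -0.0183  0.0755]
```

apply_moves(
  commands="0 -0.02 -0.015 0 0 0 0.06; 0 -0.05 -0.036 0 0 0 0.16; 0 -0.08 -0.058 0 0 0 0.27; 0 -0.11 -0.08 0 0 0 0.38; 0 -0.14 -0.1 0 0 0 0.49; 0 -0.17 -0.123 0 0 0 0.6; 0 -0.2 -0.145 0 0 0 0.71; 0 -0.23 -0.167 0 0 0 0.82; 0 -0.26 -0.188 0 0 0 0.93; 0 -0.29 -0.21 0 0 0 1.03",
)

```text
time: 0.98
ee_pos: [0.4028, 0.3061, 0.2454]
tcp_rot: [3.142, -0.0, 1.798]
force: [1.5, 0.6, -0.5]
finger_gap: 0.0853
```

```bash
python3 -c "
from h import *
delta([.5127,.1575,.13],1.371)"
```

```text
t 0.9833 pos [0.4028 0.3061 0.2454] rot [ 3.1415 -0.0002  1.7984] F [ 1.5489  0.5888 -0.4611] gap 0.08531872784395557
shift [-0.1696  0.0736  0.1153] turn [ 0.     -0.0002  0.4274]
```

apply_moves(
  commands="0 -0.025 0.011 0.015 0 0 0.06; 0 -0.05 0.022 0.03 0 0 0.12; 0 -0.075 0.033 0.046 0 0 0.19; 0 -0.1 0.044 0.062 0 0 0.25; 0 -0.125 0.055 0.078 0 0 0.31; 0 -0.145 0.064 0.094 0 0 0.37; 0 -0.16 0.07 0.107 0 0 0.41; 0 -0.168 0.073 0.114 0 0 0.427; 0 -0.1696 0.0736 0.1153 0 0 0.4274; 0 -0.1696 0.0736 0.1153 0 0 0.4274",
)

```text
time: 1.82
ee_pos: [0.5127, 0.1597, 0.1299]
tcp_rot: [-3.141, 0.0, 1.377]
force: [-0.1, 0.3, 0.8]
finger_gap: 0.0851
```

```bash
python3 -c "
from h import *
delta([.5127,.1575,.04],1.371)
i=robot.camera_info('wrist'); 
cv2.imwrite('pics/c.png',robot.camera('wrist'))
print(i)
c,s=np.cos(-.1996),np.sin(-.1996)
print(proj(i,[[.5127+c*a-s*b,.1575+s*a+c*b,.006] for a,b in ((-.025,-.05),(-.025,.05),(.025,.05),(.025,-.05))]))
"
```

```text
t 1.8167 pos [0.5127 0.1597 0.1299] rot [-3.141   0.0004  1.3773] F [-0.1276  0.3109  0.7515] gap 0.08510151868853066
shift [-0.0021  0.0005  0.0899] turn [-0.0006  0.0004  0.0063]
{'vfov': 70.94326795362308, 'cx': 282.50687306298704, 'cy': 205.95989877456543, 'world_from_camera': array([[ 0.9811, -0.1839, -0.0606,  0.5275],
       [-0.1936, -0.9332, -0.3029,  0.2369],
       [-0.0009,  0.3089, -0.9511,  0.258 ],
       [ 0.    ,  0.    ,  0.    ,  1.    ]])}
[[257.0463 254.7385]
 [254.4533 148.2997]
 [313.5833 148.5906]
 [309.6558 254.9848]]
```

View pics/c.png

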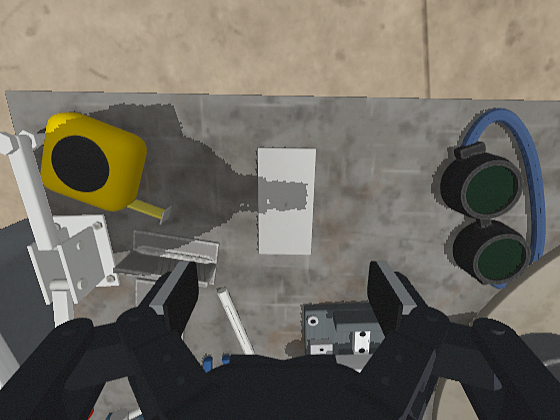

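apply_moves(
  commands="0.1 -0.001 0.001 0.01 0 0 0.003; 0.2 -0.002 0.0018 0.025 0 0 0.006; 0.27 -0.002 0.0018 0.04 0 0 0.006; 0.27 -0.002 0.0018 0.055 0 0 0.006; 0.27 -0.002 0.0018 0.07 0 0 0.006; 0.27 -0.002 0.0018 0.08 0 0 0.006; 0.27 -0.002 0.0018 0.087 0 0 0.006; 0.27 -0.002 0.0018 0.09 0 0 0.006; 0.27 -0.002 0.0018 0.09 0 0 0.006; 0.27 -0.002 0.0018 0.09 0 0 0.006",
)

```text
time: 2.7
ee_pos: [0.5145, 0.1574, 0.0404]
tcp_rot: [3.141, -0.0, 1.371]
force: [-0.2, -0.5, 0.0]
finger_gap: 0.0622
```

```bash
python3 -c "
from h import *
delta([.514,.1575,.015],1.371)
cv2.imwrite('pics/d.png',robot.camera('side')); cv2.imwrite('pics/dw.png',robot.camera('wrist'))
im=cv2.imread('pics/d.png')
cv2.imwrite('pics/d2.png',cv2.resize(im[200:340,160:320],None,fx=4,fy=4,interpolation=cv2.INTER_CUBIC))
p=robot.read_state()['ee_pos'];i=robot.camera_info('side');print(proj(i,[p,p-[0,0,.014]]))
"
```

```text
t 2.7 pos [0.5145 0.1574 0.0404] rot [ 3.141  -0.0003  1.3706] F [-0.2355 -0.4677  0.0481] gap 0.06220657163033584
shift [-0.0001 -0.0005  0.0254] turn [ 0.0005 -0.0003 -0.0004]
[[232.1466 268.6366]
 [232.416  276.627 ]]
```

View pics/d2.png

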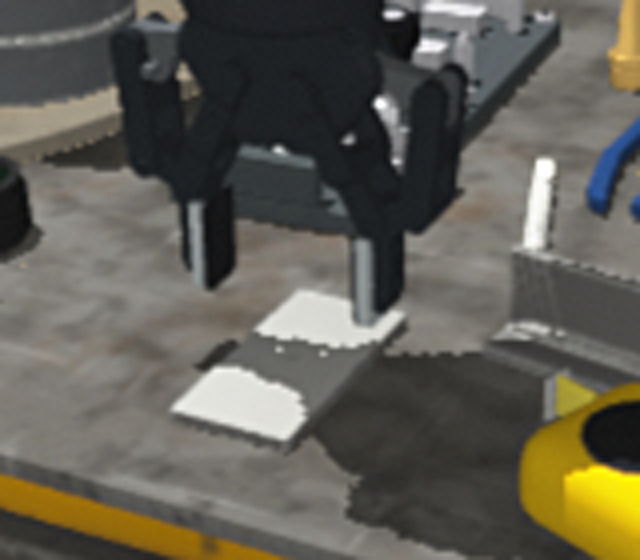

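View pics/dw.png

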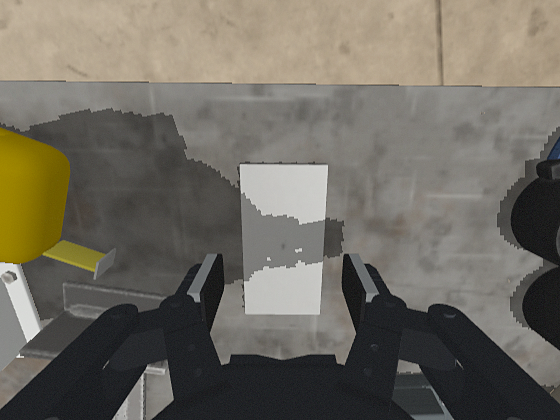

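apply_moves(
  commands="0.27 0 0 0.004 0 0 0; 0.27 0 0 0.01 0 0 0; 0.27 0 0 0.016 0 0 0; 0.27 0 0 0.02 0 0 0; 0.27 0 0 0.023 0 0 0; 0.27 0 0 0.025 0 0 0; 0.27 0 0 0.0265 0 0 0; 0.27 0 0 0.0275 0 0 0; 0.27 0 0 0.0275 0 0 0; 0.27 0 0 0.0275 0 0 0",
)

```text
time: 3.63
ee_pos: [0.5143, 0.1573, 0.0126]
tcp_rot: [3.141, 0.0, 1.37]
force: [0.3, -0.7, 0.3]
finger_gap: 0.062
```

```bash
python3 -c "
from h import *
delta([.514,.1575,.012],1.371)
cv2.imwrite('pics/e.png',robot.camera('side'))
im=cv2.imread('pics/e.png')
cv2.imwrite('pics/e2.png',cv2.resize(im[220:320,180:300],None,fx=6,fy=6,interpolation=cv2.INTER_CUBIC))
"
```

```text
t 3.6333 pos [0.5143 0.1573 0.0126] rot [3.1414 0.     1.3704] F [ 0.3469 -0.7339  0.2762] gap 0.062020062074418146
shift [ 0.0002 -0.0003  0.0006] turn [ 0.0001  0.     -0.0006]
```

View pics/e2.png

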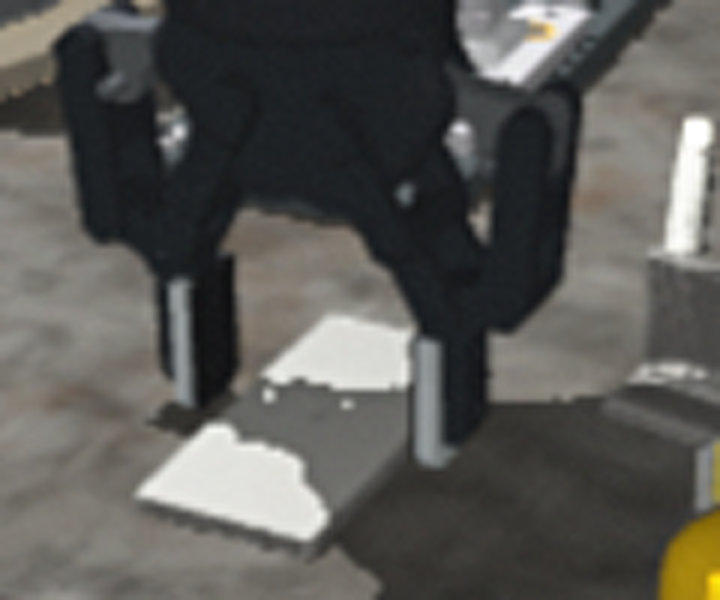

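apply_moves(
  commands="0.32 0 0 0 0 0 0; 0.37 0 0 0 0 0 0; 0.42 0 0 0 0 0 0; 0.48 0 0 0 0 0 0; 0.55 0 0 0 0 0 0; 0.6 0 0 0 0 0 0; 0.6 0 0 0 0 0 0; 0.6 0 0 0 0 0 0; 0.6 0 0 0 0 0 0; 0.6 0 0 0 0 0 0",
)

```text
time: 4.52
ee_pos: [0.5143, 0.1573, 0.0131]
tcp_rot: [3.141, -0.0, 1.37]
force: [-5.0, -1.5, 14.6]
finger_gap: 0.0477
```

apply_moves(
  commands="0.6 0 0 -0.001 0 0 0; 0.6 0 0 -0.002 0 0 0; 0.6 0 0 -0.004 0 0 0; 0.6 0 0 -0.007 0 0 0; 0.6 0 0 -0.011 0 0 0; 0.6 0 0 -0.016 0 0 0; 0.6 0 0 -0.021 0 0 0; 0.6 0 0 -0.024 0 0 0; 0.6 0 0 -0.025 0 0 0; 0.6 0 0 -0.025 0 0 0",
)

```text
time: 5.35
ee_pos: [0.5144, 0.1574, 0.0379]
tcp_rot: [3.141, -0.0, 1.37]
force: [0.1, -0.7, -1.9]
finger_gap: 0.0473
```

```bash
python3 -c "
from h import *
delta([.514,.1575,.12],1.371)
cv2.imwrite('pics/f.png',robot.camera('side'))
im=cv2.imread('pics/f.png')
cv2.imwrite('pics/f2.png',cv2.resize(im[220:320,180:300],None,fx=6,fy=6,interpolation=cv2.INTER_CUBIC))
cv2.imwrite('pics/fw.png',robot.camera('wrist'))
"
```

```text
t 5.35 pos [0.5144 0.1574 0.0379] rot [ 3.1411 -0.0003  1.3705] F [ 0.0721 -0.6661 -1.9383] gap 0.04734710181686713
shift [ 0.     -0.0004 -0.0821] turn [ 0.0005 -0.0003 -0.0005]
```

View pics/f2.png

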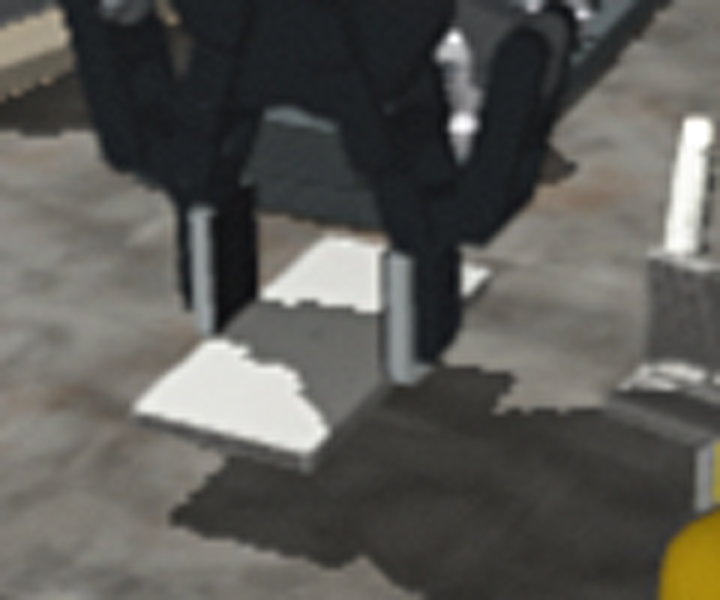

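View pics/fw.png

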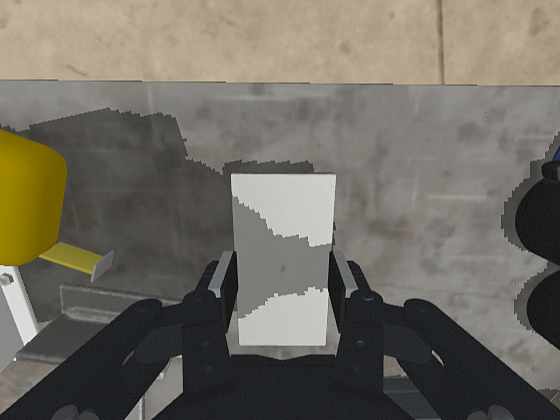

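The plate is lifted and held level. In the wrist picture its corners are at about (232,175), (335,175), (326,346) and (240,346). Next I'll work out its pose in the tool frame.

```bash
python3 -c "
from h import *
i=robot.camera_info('wrist'); st=robot.read_state()
im=cv2.imread('pics/fw.png'); cv2.imwrite('pics/fw2.png',cv2.resize(im[160:360,210:360],None,fx=4,fy=3,interpolation=cv2.INTER_CUBIC))
P=unproj(i,[(232.5,174.5),(335,175),(326.5,345.5),(240,345.5)],st['ee_pos'][2]-.0131+.006)
R=Ro.from_euler('xyz',st['tcp_rot'])
L=R.inv().apply(P-st['ee_pos'])*1000
print(L, L.mean(0))
"
```

```text
[[ 50.0914 -23.746    7.0954]
 [ 49.7928  24.0685   7.0956]
 [-49.0159  24.5194   7.1045]
 [-48.9641 -24.7908   7.1044]] [0.476  0.0128 7.1   ]
```

View pics/fw2.png

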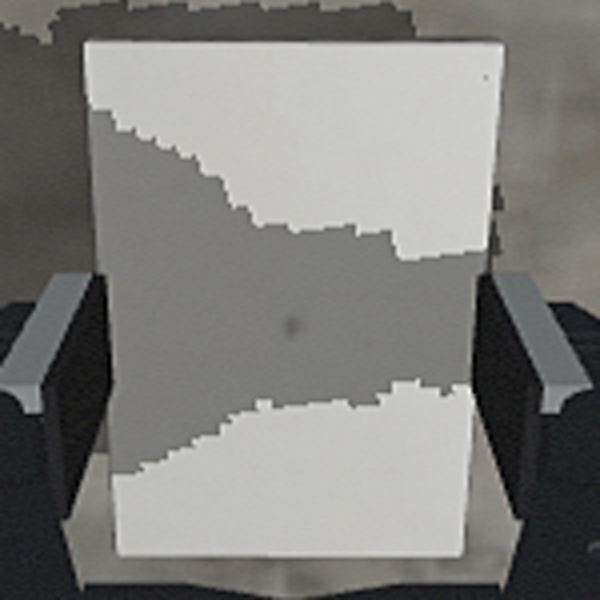

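```bash
python3 -c "
from h import *
delta(np.r_[jw(0,-60,0)[:2],.13],1.4249)"
```

```text
t 5.45 pos [0.5142 0.1573 0.0375] rot [3.1416 0.0001 1.3704] F [ 0.331  -0.91   -2.1487] gap 0.04739897946008359
shift [-0.3018  0.0788 -0.0925] turn [ 0.      0.0001 -0.0545]
```

apply_moves(
  commands="0.6 0 0 -0.015 0 0 0; 0.6 0 0 -0.04 0 0 0; 0.6 -0.015 0.004 -0.065 0 0 -0.005; 0.6 -0.04 0.01 -0.085 0 0 -0.01; 0.6 -0.07 0.018 -0.095 0 0 -0.015; 0.6 -0.1 0.026 -0.1 0 0 -0.02; 0.6 -0.13 0.034 -0.1 0 0 -0.025; 0.6 -0.16 0.042 -0.1 0 0 -0.03; 0.6 -0.19 0.05 -0.1 0 0 -0.035; 0.6 -0.22 0.058 -0.1 0 0 -0.042",
)

```text
time: 6.28
ee_pos: [0.527, -0.0713, 0.1374]
tcp_rot: [-3.141, 0.0, 1.413]
force: [1.1, 0.1, -2.1]
finger_gap: 0.0474
```

```bash
python3 -c "
from h import *
delta(np.r_[jw(0,-60,0)[:2],.125],1.4249)"
```

```text
t 6.2833 pos [ 0.527  -0.0713  0.1374] rot [-3.1414  0.0001  1.4127] F [ 1.1075  0.141  -2.0897] gap 0.04735410234211144
shift [-0.0811  0.0173  0.0124] turn [-0.0002  0.0001 -0.0122]
```

apply_moves(
  commands="0.6 -0.015 0.003 0.002 0 0 -0.003; 0.6 -0.032 0.007 0.005 0 0 -0.006; 0.6 -0.048 0.01 0.008 0 0 -0.009; 0.6 -0.062 0.013 0.01 0 0 -0.011; 0.6 -0.072 0.0155 0.012 0 0 -0.012; 0.6 -0.078 0.017 0.0124 0 0 -0.012; 0.6 -0.081 0.0173 0.0124 0 0 -0.012; 0.6 -0.081 0.0173 0.0124 0 0 -0.012; 0.6 -0.081 0.0173 0.0124 0 0 -0.012; 0.6 -0.081 0.0173 0.0124 0 0 -0.012",
)

```text
time: 7.12
ee_pos: [0.5317, -0.1517, 0.1252]
tcp_rot: [3.142, -0.0, 1.425]
force: [-0.6, 0.7, -1.7]
finger_gap: 0.0474
```

```bash
python3 -c "
from h import *
delta(np.r_[jw(0,-60,0)[:2],.125],1.4249)
i=robot.camera_info('wrist')
cv2.imwrite('pics/g.png',robot.camera('wrist')); cv2.imwrite('pics/gs.png',robot.camera('side'))
J=[(-32.5,-28,38),(32.5,-28,38),(-32.5,-108,38),(32.5,-108,38),(-36,72,84.5),(-36,20.3,27.5),(-24,46,44.5),(32,46,44.5),(-52,135,12),(52,135,12)]
print(np.c_[J,proj(i,[jw(*a) for a in J])])
"
```

```text
t 7.1167 pos [ 0.5317 -0.1517  0.1252] rot [ 3.1416 -0.0003  1.4254] F [-0.5509  0.7363 -1.6507] gap 0.04744041412591292
shift [-0.0025  0.      0.0002] turn [ 0.     -0.0003  0.0005]
[[ -32.5     -28.       38.      239.6091  179.448 ]
 [  32.5     -28.       38.      326.6865  179.3764]
 [ -32.5    -108.       38.      244.0179  273.7945]
 [  32.5    -108.       38.      322.32    273.7425]
 [ -36.       72.       84.5     210.0789    1.447 ]
 [ -36.       20.3      27.5     233.7822  111.4635]
 [ -24.       46.       44.5     246.108    69.8889]
 [  32.       46.       44.5     332.5163   69.8019]
 [ -52.      135.       12.      204.2323  -71.0818]
 [  52.      135.       12.      361.8223  -71.278 ]]
```

View pics/g.png

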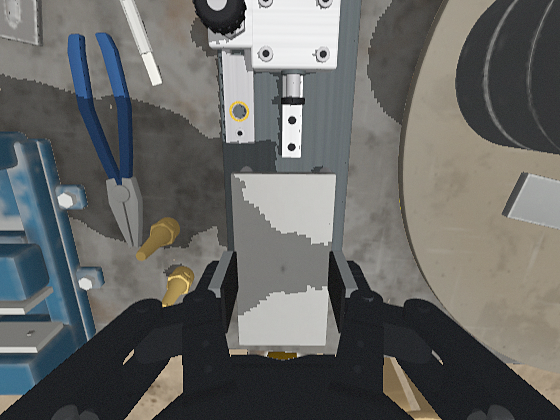

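View pics/gs.png

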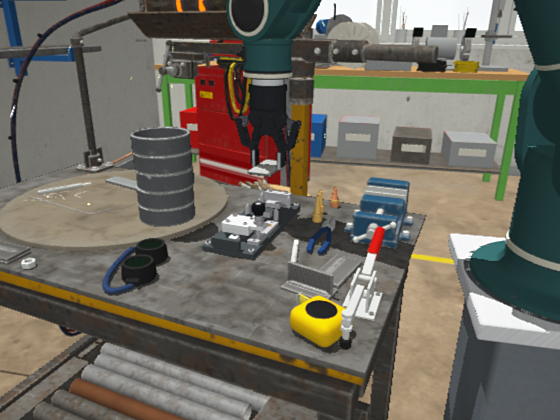

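The carriage corners and the hole show about 5 px further right than the top-camera fit predicts, roughly 4 mm in jig x. I'll move to a pose where the wrist camera sees the dowels and refit there.

apply_moves(
  commands="0.6 -0.008 0 -0.005 0 0 0; 0.6 -0.02 0 -0.012 0 0 0; 0.6 -0.035 0 -0.02 0 0 0; 0.6 -0.05 0 -0.028 0 0 0; 0.6 -0.062 0 -0.034 0 0 0; 0.6 -0.072 0 -0.038 0 0 0; 0.6 -0.078 0 -0.04 0 0 0; 0.6 -0.08 0 -0.04 0 0 0; 0.6 -0.08 0 -0.04 0 0 0; 0.6 -0.08 0 -0.04 0 0 0",
)

```text
time: 8.05
ee_pos: [0.5199, -0.2311, 0.1647]
tcp_rot: [-3.141, -0.0, 1.425]
force: [0.3, 0.5, -2.1]
finger_gap: 0.0479
```

```bash
python3 -c "
from h import *
delta(np.r_[jw(0,-60,0)[:2],.125],1.4249)
i=robot.camera_info('wrist'); import pickle; pickle.dump(i,open('h_i.pkl','wb'))
cv2.imwrite('pics/h.png',robot.camera('wrist'))
im=cv2.imread('pics/h.png'); cv2.imwrite('pics/h2.png',cv2.resize(im[0:190,180:380],None,fx=4,fy=4,interpolation=cv2.INTER_CUBIC)[:,:800][:600])
cv2.imwrite('pics/h3.png',cv2.resize(im[0:190,180:380],None,fx=4,fy=4,interpolation=cv2.INTER_CUBIC)[-500:])
J=[(-32.5,-28,38),(32.5,-28,38),(-32.5,-108,38),(32.5,-108,38),(-36,72,84.5),(-36,20.3,27.5),(-24,46,44.5),(32,46,44.5),(-52,135,12),(52,135,12)]
print(np.c_[J,proj(i,[jw(*a) for a in J])])
"
```

```text
t 8.05 pos [ 0.5199 -0.2311  0.1647] rot [-3.1409 -0.0003  1.4249] F [ 0.2817  0.5178 -2.0781] gap 0.04788137085082892
shift [0.0778 0.0002 0.0397] turn [-0.0007 -0.0003 -0.    ]
[[ -32.5     -28.       38.      242.1495   68.8343]
 [  32.5     -28.       38.      324.421    68.7009]
 [ -32.5    -108.       38.      246.1376  169.0528]
 [  32.5    -108.       38.      320.5326  168.9654]
 [ -36.       72.       84.5     216.0894 -147.2328]
 [ -36.       20.3      27.5     236.6872    2.3197]
 [ -24.       46.       44.5     248.5412  -49.5444]
 [  32.       46.       44.5     329.5041  -49.7184]
 [ -52.      135.       12.      209.2056 -179.6903]
 [  52.      135.       12.      357.025  -180.0939]]
```

View pics/h.png

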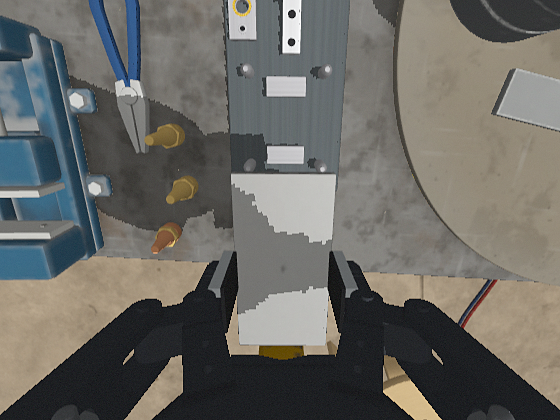

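View pics/h2.png

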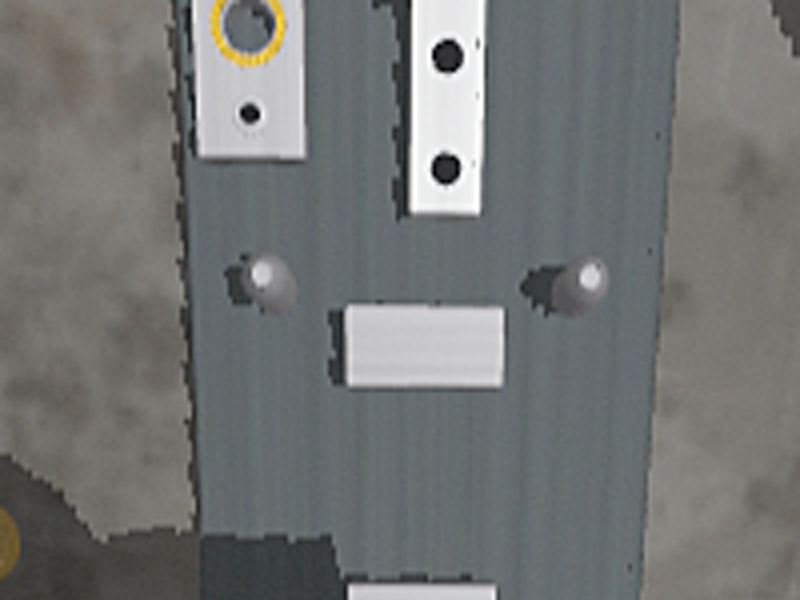

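View pics/h3.png

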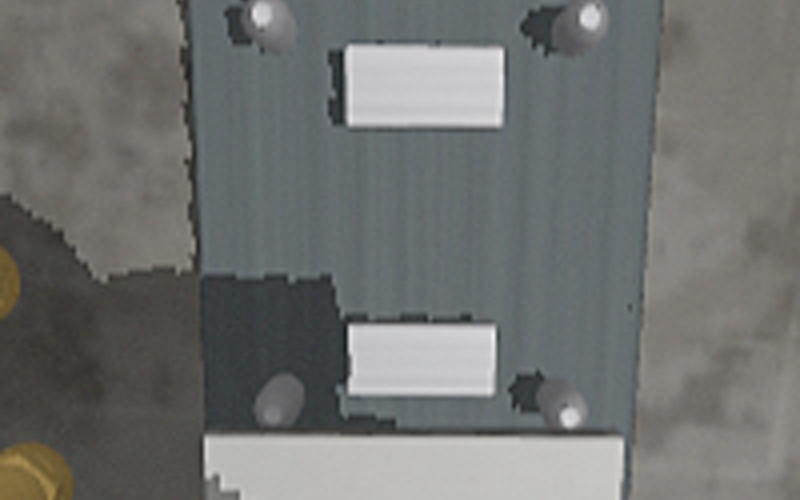

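```bash
python3 -c "
from h import *
import pickle; i=pickle.load(open('h_i.pkl','rb'))
obj=[(-32.5,-28,38),(32.5,-28,38),(-32.5,-108,38),(32.5,-108,38),(0,-40,24),(0,-98,24)]
uv=crop([(262,273),(591,272),(272,673),(568,675),(425,346),(422,619)],4,(180,0))
p,r=fitpose(i,obj,uv,JIG); print(p); print(r)
c,s=np.cos(p[2]),np.sin(p[2]);R=np.array([[c,-s],[s,c]])
for z in (.0275,.03): print(((unproj(i,crop([(250,24)],4,(180,0)),z)[:,:2]-p[:2])@R)*1000)
"
```

```text
[ 0.5427 -0.0945 -0.1557]
[[-0.2085 -0.405 ]
 [-0.1187  0.5968]
 [ 0.1195  0.0597]
 [ 0.5704  0.1961]
 [-0.1276 -0.4821]
 [-0.134   0.0885]]
[[-34.5583  17.0922]]
[[-34.2547  16.3656]]
```

```bash
sed -i 's/^JIG=.*/JIG=np.array([.5427,-.0945,-.1557])/' h.py; python3 -c "
from h import *
delta(np.r_[jw(0,-61.5,0)[:2],.09],1.4151); print(jw(0,-61.5,0))"
```

```text
t 8.1 pos [ 0.52   -0.231   0.1647] rot [-3.1409 -0.0003  1.4253] F [-0.2593  0.973  -2.1809] gap 0.04771875001475037
shift [0.0768 0.0021 0.0747] turn [-0.0007 -0.0003  0.0102]
[ 0.5332 -0.1553  0.    ]
```

apply_moves(
  commands="0.6 0.01 0.0005 0.004 0 0 0.002; 0.6 0.025 0.001 0.012 0 0 0.005; 0.6 0.042 0.0015 0.025 0 0 0.008; 0.6 0.058 0.002 0.042 0 0 0.01; 0.6 0.069 0.002 0.058 0 0 0.01; 0.6 0.075 0.0021 0.068 0 0 0.01; 0.6 0.0768 0.0021 0.073 0 0 0.01; 0.6 0.0768 0.0021 0.0747 0 0 0.01; 0.6 0.0768 0.0021 0.0747 0 0 0.01; 0.6 0.0768 0.0021 0.0747 0 0 0.01",
)

```text
time: 8.93
ee_pos: [0.5334, -0.1569, 0.091]
tcp_rot: [3.141, 0.0, 1.413]
force: [-0.4, -0.6, -1.3]
finger_gap: 0.0474
```

```bash
python3 -c "
from h import *
delta(np.r_[jw(0,-61.5,0)[:2],.05],1.4151)"
```

```text
t 8.9333 pos [ 0.5334 -0.1569  0.091 ] rot [3.1407 0.0004 1.4134] F [-0.4271 -0.6016 -1.3401] gap 0.04736717325114993
shift [ 0.0016 -0.0005  0.041 ] turn [ 0.0009  0.0004 -0.0017]
```

apply_moves(
  commands="0.6 0.0003 -0.0001 0.004 0 0 0; 0.6 0.0006 -0.0002 0.009 0 0 -0.001; 0.6 0.0009 -0.0003 0.015 0 0 -0.0017; 0.6 0.0009 -0.0004 0.021 0 0 -0.0017; 0.6 0.0009 -0.0005 0.027 0 0 -0.0017; 0.6 0.0009 -0.0005 0.032 0 0 -0.0017; 0.6 0.0009 -0.0005 0.035 0 0 -0.0017; 0.6 0.0009 -0.0005 0.036 0 0 -0.0017; 0.6 0.0009 -0.0005 0.036 0 0 -0.0017; 0.6 0.0009 -0.0005 0.036 0 0 -0.0017",
)

```text
time: 9.77
ee_pos: [0.5329, -0.1552, 0.0545]
tcp_rot: [3.141, 0.0, 1.416]
force: [0.3, -0.1, -2.5]
finger_gap: 0.0472
```

```bash
python3 -c "
from h import *
delta(np.r_[jw(0,-61.5,0)[:2],.0375],1.4151)
cv2.imwrite('pics/k.png',robot.camera('wrist'));im=cv2.imread('pics/k.png');cv2.imwrite('pics/k2.png',cv2.resize(im[80:230,190:390],None,fx=4,fy=4,interpolation=cv2.INTER_CUBIC))
im=robot.camera('side');cv2.imwrite('pics/ks.png',cv2.resize(im[150:260,190:350],None,fx=5,fy=5,interpolation=cv2.INTER_CUBIC))
"
```

```text
t 9.7667 pos [ 0.5329 -0.1552  0.0545] rot [3.1414 0.0001 1.416 ] F [ 0.2816 -0.0651 -2.4735] gap 0.04717035911664322
shift [-0.      0.0002  0.017 ] turn [0.0002 0.0001 0.0009]
```

View pics/k2.png

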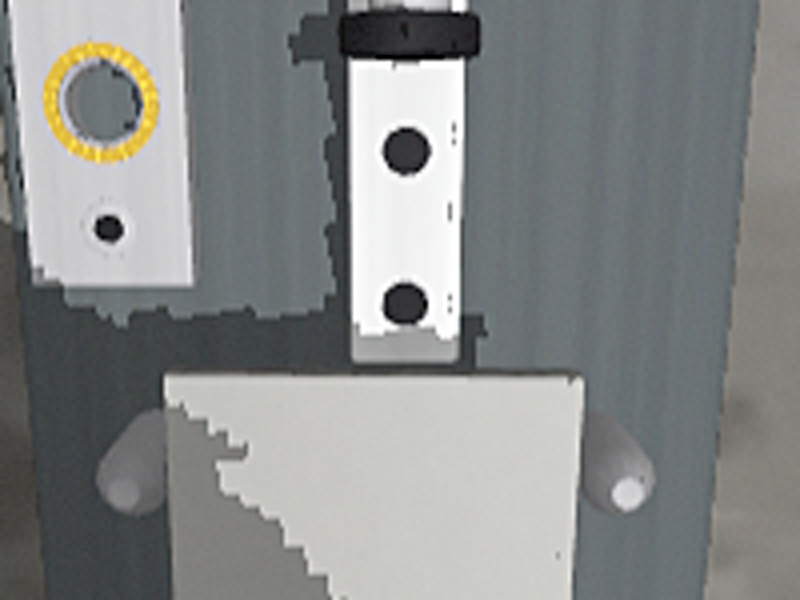

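View pics/ks.png

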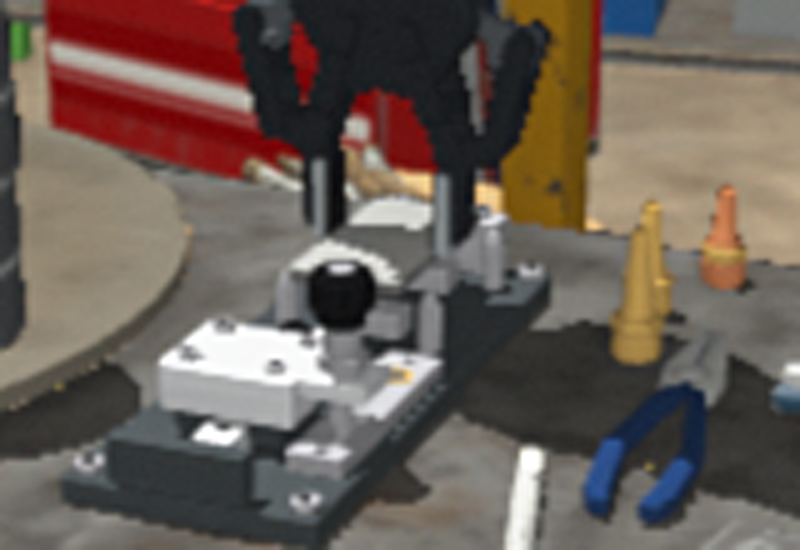

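The plate sits centred between the dowels: the tips are at columns 123 and 628 in the crop, and the plate's edges at 170 and 578. Lowering it now.

apply_moves(
  commands="0.6 0 0.0002 0.002 0 0 0; 0.6 0 0.0002 0.005 0 0 0; 0.6 0 0.0002 0.008 0 0 0; 0.6 0 0.0002 0.011 0 0 0; 0.6 0 0.0002 0.013 0 0 0; 0.6 0 0.0002 0.0145 0 0 0; 0.6 0 0.0002 0.0155 0 0 0; 0.6 0 0.0002 0.0162 0 0 0; 0.6 0 0.0002 0.0165 0 0 0; 0.6 0 0.0002 0.0165 0 0 0",
)

```text
time: 10.7
ee_pos: [0.5331, -0.1551, 0.0379]
tcp_rot: [3.142, 0.0, 1.416]
force: [1.7, 0.4, -2.2]
finger_gap: 0.0477
```

Still carrying the weight, so I'll lower a little more and watch the force.

apply_moves(
  commands="0.6 0 0 0.0002 0 0 0; 0.6 0 0 0.0004 0 0 0; 0.6 0 0 0.0006 0 0 0; 0.6 0 0 0.0008 0 0 0; 0.6 0 0 0.0008 0 0 0; 0.6 0 0 0.0008 0 0 0; 0.6 0 0 0.0008 0 0 0; 0.6 0 0 0.0008 0 0 0; 0.6 0 0 0.0008 0 0 0; 0.6 0 0 0.0008 0 0 0",
)

```text
time: 11.53
ee_pos: [0.5331, -0.1552, 0.0373]
tcp_rot: [3.141, 0.0, 1.416]
force: [-1.9, 0.4, 5.2]
finger_gap: 0.0472
```

apply_moves(
  commands="0.42 0 0 0 0 0 0; 0.38 0 0 0 0 0 0; 0.34 0 0 0 0 0 0; 0.3 0 0 0 0 0 0; 0.26 0 0 0 0 0 0; 0.22 0 0 0 0 0 0; 0.2 0 0 0 0 0 0; 0.2 0 0 0 0 0 0; 0.2 0 0 0 0 0 0; 0.2 0 0 0 0 0 0",
)

```text
time: 12.37
ee_pos: [0.533, -0.1551, 0.0371]
tcp_rot: [-3.142, 0.0, 1.416]
force: [0.2, 0.7, -0.1]
finger_gap: 0.0685
```

```bash
python3 -c "
from h import *
st=robot.read_state(); print(st['force'],st['finger_gap'],st['ee_pos'])
cv2.imwrite('pics/l.png',robot.camera('wrist'));im=cv2.imread('pics/l.png');cv2.imwrite('pics/l2.png',cv2.resize(im[80:380,170:400],None,fx=2.6,fy=2,interpolation=cv2.INTER_CUBIC))
im=robot.camera('side');cv2.imwrite('pics/ls.png',cv2.resize(im[150:260,190:350],None,fx=5,fy=5,interpolation=cv2.INTER_CUBIC))
"
```

```text
[ 0.2234  0.6719 -0.124 ] 0.06849513398525842 [ 0.533  -0.1551  0.0371]
```

View pics/l2.png

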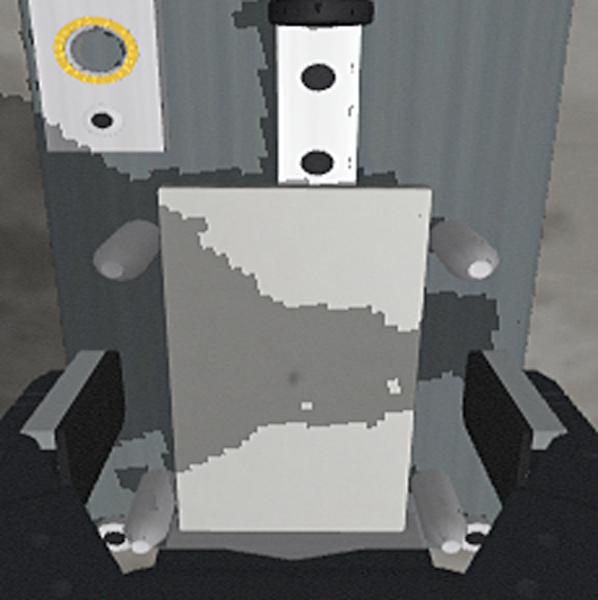

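View pics/ls.png

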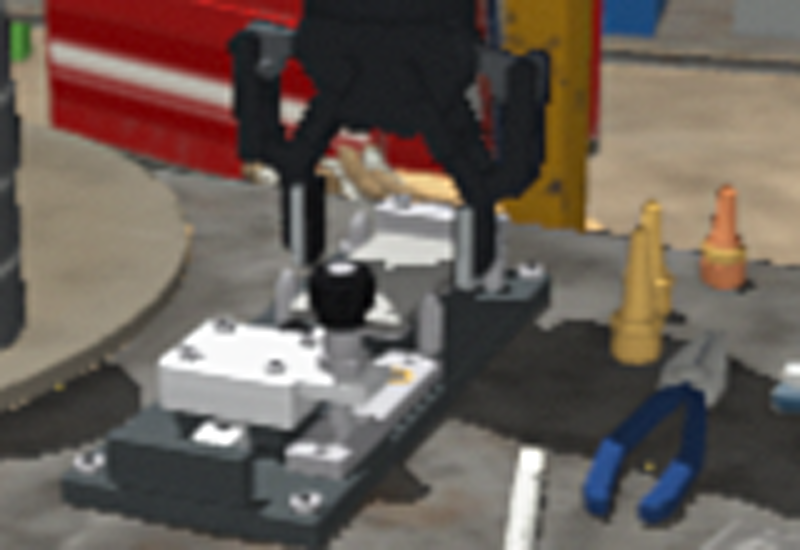

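The plate lies flat between all four dowels and is released. I'll lift off and go over to the knob.

apply_moves(
  commands="0.2 0 0 -0.008 0 0 0; 0.2 0 0 -0.02 0 0 0; 0.2 0 0 -0.04 0 0 0; 0.2 0 0 -0.065 0 0 0; 0.2 0 0 -0.09 0 0 -0.05; 0.2 0.01 0 -0.112 0 0 -0.15; 0.2 0.025 0 -0.12 0 0 -0.26; 0.2 0.04 0 -0.12 0 0 -0.37; 0.2 0.055 0 -0.12 0 0 -0.48; 0.2 0.07 0 -0.12 0 0 -0.6",
)

```text
time: 13.3
ee_pos: [0.5441, -0.0854, 0.1587]
tcp_rot: [3.14, 0.001, 2.021]
force: [-0.0, -0.4, 0.1]
finger_gap: 0.068
```

```bash
python3 -c "
from h import *
print(jw(-36,72,75.5)); delta(np.r_[jw(-36,72,0)[:2],.15],2.9859)"
```

```text
[ 0.5183 -0.0178  0.0755]
t 13.3 pos [ 0.5441 -0.0854  0.1587] rot [3.1403 0.001  2.0211] F [-0.0312 -0.4216  0.1368] gap 0.06799709377658988
shift [0.0721 0.0062 0.0087] turn [ 0.0007  0.0015 -0.9648]
```

apply_moves(
  commands="0.2 0.009 0.001 0.001 0 0 -0.11; 0.2 0.018 0.002 0.002 0 0 -0.22; 0.2 0.027 0.003 0.003 0 0 -0.33; 0.2 0.036 0.004 0.005 0 0 -0.44; 0.2 0.045 0.005 0.006 0 0 -0.55; 0.2 0.054 0.006 0.007 0 0 -0.66; 0.2 0.063 0.006 0.008 0 0 -0.77; 0.2 0.07 0.006 0.0087 0 0 -0.87; 0.2 0.072 0.0062 0.0087 0 0 -0.94; 0.2 0.072 0.0062 0.0087 0 0 -0.965",
)

```text
time: 14.13
ee_pos: [0.5184, -0.018, 0.1495]
tcp_rot: [-3.141, 0.001, 2.985]
force: [-0.3, -0.4, 0.1]
finger_gap: 0.0681
```

```bash
python3 -c "
from h import *
i=robot.camera_info('wrist');delta(np.r_[jw(-36,72,0)[:2],.1],2.9859)
cv2.imwrite('pics/m.png',robot.camera('wrist'))
J=[(-36,72,84.5),(-36,72,69.5),(-36,20,27.5),(-32.5,-28,38),(32.5,-28,38),(-36,17,27.5)]
print(np.c_[J,proj(i,[jw(*a) for a in J])])
import pickle; pickle.dump(i,open('m_i.pkl','wb'))
"
```

```text
t 14.1333 pos [ 0.5184 -0.018   0.1495] rot [-3.1414  0.001   2.9853] F [-0.2966 -0.3626  0.0898] gap 0.06814395996029371
shift [0.0002 0.0002 0.0495] turn [-0.0002  0.001  -0.0006]
[[-36.      72.      84.5    283.7895 228.2984]
 [-36.      72.      69.5    283.7158 220.7271]
 [-36.      20.      27.5    225.1651 204.0081]
 [-32.5    -28.      38.     167.388  211.6738]
 [ 32.5    -28.      38.     175.9708 277.8209]
 [-36.      17.      27.5    221.7974 204.0139]]
```

View pics/m.png

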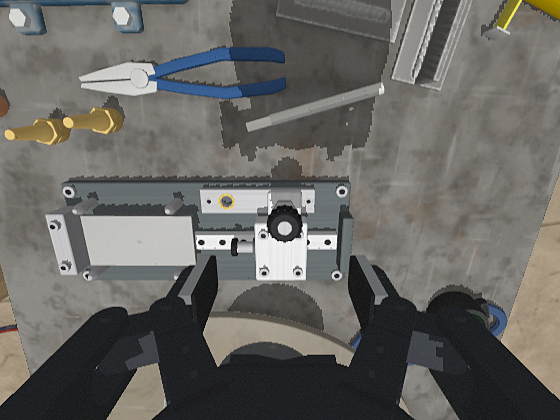

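```bash
python3 -c "
import cv2
im=cv2.imread('pics/m.png');cv2.imwrite('pics/m2.png',cv2.resize(im[170:290,190:350],None,fx=5,fy=5,interpolation=cv2.INTER_CUBIC))"
```

```text
(no output)
```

View pics/m2.png

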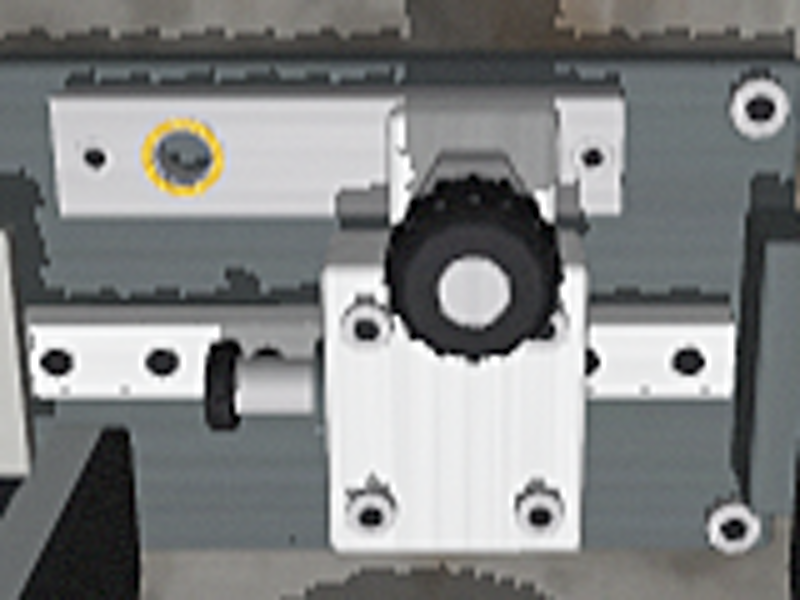

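```bash
python3 -c "
from h import *
import pickle; i=pickle.load(open('m_i.pkl','rb'))
c,s=np.cos(JIG[2]),np.sin(JIG[2]);R=np.array([[c,-s],[s,c]])
tj=lambda uv,z:((unproj(i,crop([uv],5,(190,170)),z)[:,:2]-JIG[:2])@R)*1000
print('knob',tj((474,290),.0845), unproj(i,crop([(474,290)],5,(190,170)),.0845))
for z in (.018,.022,.0255,.0275): print('hole',z,tj((183,157),z),'screws',tj((95,158),z),tj((593,158),z))
"
```

```text
knob [[-36.5307  72.4313]] [[ 0.5178 -0.0173  0.0845]]
hole 0.018 [[-35.8928  19.1847]] screws [[-35.7296   2.9512]] [[-35.5625  94.7399]]
hole 0.022 [[-37.1167  19.988 ]] screws [[-36.956    4.0046]] [[-36.7914  94.3793]]
hole 0.0255 [[-38.1876  20.6909]] screws [[-38.0291   4.9264]] [[-37.8668  94.0638]]
hole 0.0275 [[-38.7995  21.0926]] screws [[-38.6423   5.4531]] [[-38.4813  93.8835]]
```

apply_moves(
  commands="0.3 0.0003 0.0003 0.008 0 0.001 0; 0.4 0.0007 0.0006 0.018 0 0.001 0; 0.45 0.0007 0.0006 0.03 0 0.001 0; 0.45 0.0007 0.0006 0.042 0 0.001 0; 0.45 0.0007 0.0006 0.054 0 0.001 0; 0.45 0.0007 0.0006 0.064 0 0.001 0; 0.45 0.0007 0.0006 0.071 0 0.001 0; 0.45 0.0007 0.0006 0.075 0 0.001 0; 0.45 0.0007 0.0006 0.076 0 0.001 0; 0.45 0.0007 0.0006 0.076 0 0.001 0",
)

```text
time: 15.02
ee_pos: [0.5179, -0.0177, 0.0723]
tcp_rot: [-3.141, -0.001, 2.981]
force: [0.4, -0.2, 0.4]
finger_gap: 0.0467
```

```bash
python3 -c "
from h import *
delta([.5178,-.0173,.0735],2.9859)
im=robot.camera('side');cv2.imwrite('pics/n.png',cv2.resize(im[150:260,190:350],None,fx=5,fy=5,interpolation=cv2.INTER_CUBIC))
im=robot.camera('wrist');cv2.imwrite('pics/nw.png',im)
"
```

```text
t 15.0167 pos [ 0.5179 -0.0177  0.0723] rot [-3.1414 -0.0011  2.9808] F [ 0.4197 -0.1922  0.3721] gap 0.04665613070485667
shift [ 0.0001  0.0004 -0.0012] turn [-0.0002 -0.0011 -0.0051]
```

View pics/n.png

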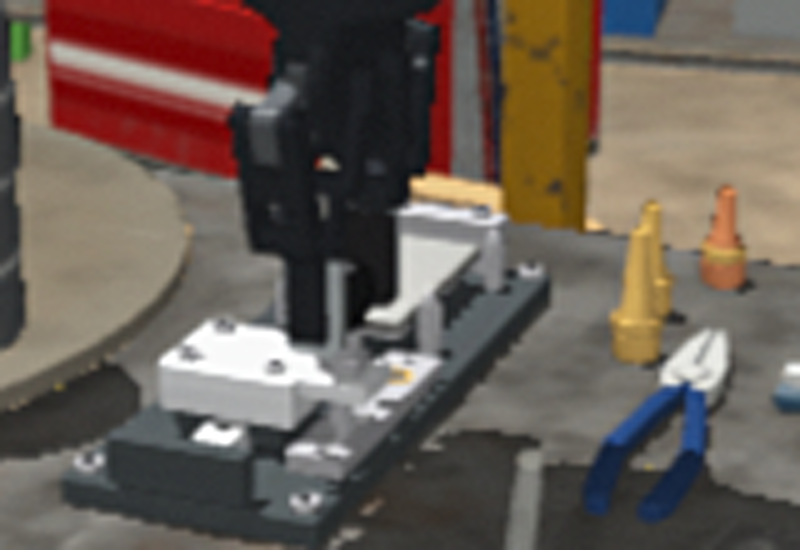

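View pics/nw.png

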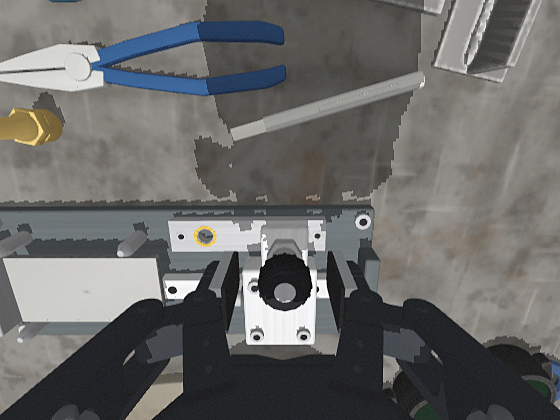

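apply_moves(
  commands="0.5 0 0.0004 -0.001 0 0 -0.005; 0.55 0 0.0004 -0.001 0 0 -0.005; 0.6 0 0.0004 -0.001 0 0 -0.005; 0.65 0 0.0004 -0.001 0 0 -0.005; 0.7 0 0.0004 -0.001 0 0 -0.005; 0.75 0 0.0004 -0.001 0 0 -0.005; 0.85 0 0.0004 -0.001 0 0 -0.005; 0.85 0 0.0004 -0.001 0 0 -0.005; 0.85 0 0.0004 -0.001 0 0 -0.005; 0.85 0 0.0004 -0.001 0 0 -0.005",
)

```text
time: 15.95
ee_pos: [0.518, -0.017, 0.0738]
tcp_rot: [3.141, -0.001, 2.986]
force: [-3.4, 1.3, 7.3]
finger_gap: 0.0226
```

apply_moves(
  commands="0.85 0 0 -0.001 0 0 0; 0.85 0 0 -0.002 0 0 0; 0.85 0 0 -0.003 0 0 0; 0.85 0 0 -0.0045 0 0 0; 0.85 0 0 -0.006 0 0 0; 0.85 0 0 -0.0075 0 0 0; 0.85 0 0 -0.009 0 0 0; 0.85 0 0 -0.01 0 0 0; 0.85 0 0 -0.0102 0 0 0; 0.85 0 0 -0.0102 0 0 0",
)

```text
time: 16.78
ee_pos: [0.5179, -0.017, 0.0836]
tcp_rot: [3.141, -0.001, 2.986]
force: [5.0, 1.9, -10.7]
finger_gap: 0.022
```

```bash
python3 -c "
from h import *
delta([.5178,-.0173,.0735],2.9859)
print(robot.read_state()['moment'])
im=robot.camera('side');cv2.imwrite('pics/o.png',cv2.resize(im[190:260,210:320],None,fx=7,fy=7,interpolation=cv2.INTER_CUBIC))
"
```

```text
t 16.7833 pos [ 0.5179 -0.017   0.0836] rot [ 3.1415 -0.0009  2.9863] F [  4.9954   1.8784 -10.6789] gap 0.021986235557842758
shift [ 0.0001 -0.0003  0.0101] turn [ 0.0001 -0.0009  0.0004]
[ 0.6725 -0.988  -0.0025]
```

View pics/o.png

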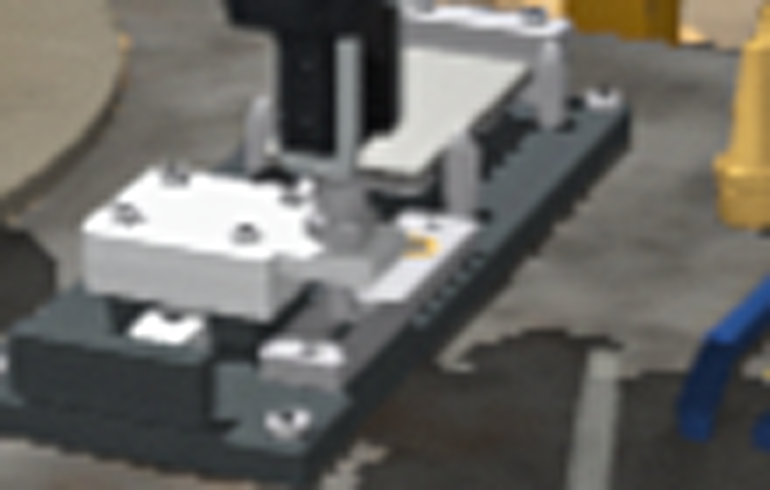

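apply_moves(
  commands="0.85 0 -0.002 0 0 0 0; 0.85 0 -0.006 0 0 0 0; 0.85 0 -0.011 0 0 0 0; 0.85 0 -0.016 0 0 0 0; 0.85 0 -0.021 0 0 0 0; 0.85 0 -0.026 0 0 0 0; 0.85 0 -0.031 0 0 0 0; 0.85 0 -0.035 0 0 0 0; 0.85 0 -0.038 0 0 0 0; 0.85 0 -0.038 0 0 0 0",
)

```text
time: 17.67
ee_pos: [0.512, -0.0546, 0.0835]
tcp_rot: [3.141, -0.001, 2.986]
force: [4.7, 1.9, -10.0]
finger_gap: 0.0223
```

```bash
python3 -c "
from h import *
delta(np.r_[jw(-36,72-48,0)[:2],.0836],2.9859)
print(robot.read_state()['moment'])
im=robot.camera('side');cv2.imwrite('pics/p.png',cv2.resize(im[170:260,210:330],None,fx=6,fy=6,interpolation=cv2.INTER_CUBIC))
"
```

```text
t 17.6667 pos [ 0.512  -0.0546  0.0835] rot [ 3.1412 -0.0009  2.9862] F [ 4.7176  1.8595 -9.9923] gap 0.02233105981049985
shift [-0.0005 -0.0107 -0.0001] turn [ 0.0004 -0.0009  0.0003]
[ 0.4553 -1.0297  0.0005]
```

View pics/p.png

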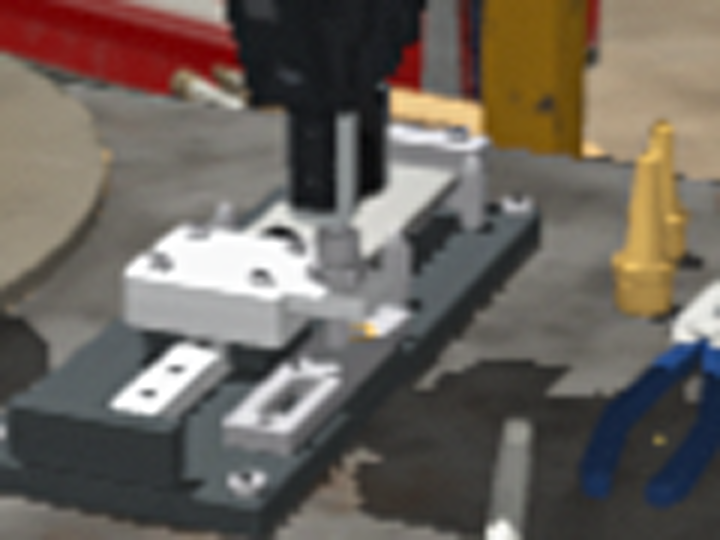

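apply_moves(
  commands="0.85 0 -0.001 0 0 0 0; 0.85 0 -0.003 0 0 0 0; 0.85 -0.0002 -0.005 0 0 0 0; 0.85 -0.0004 -0.007 0 0 0 0; 0.85 -0.0004 -0.009 0 0 0 0; 0.85 -0.0004 -0.01 0 0 0 0; 0.85 -0.0004 -0.0105 0 0 0 0; 0.85 -0.0004 -0.0105 0 0 0 0; 0.85 -0.0004 -0.0105 0 0 0 0; 0.85 -0.0004 -0.0105 0 0 0 0",
)

```text
time: 18.55
ee_pos: [0.5107, -0.0639, 0.0834]
tcp_rot: [3.141, -0.002, 2.987]
force: [4.5, 9.0, -10.6]
finger_gap: 0.0224
```

apply_moves(
  commands="0.85 0 0 0.0003 0 0 0; 0.85 0 0 0.0006 0 0 0; 0.85 0 0 0.0009 0 0 0; 0.85 0 0 0.0012 0 0 0; 0.85 0 0 0.0014 0 0 0; 0.85 0 0 0.0014 0 0 0; 0.85 0 0 0.0014 0 0 0; 0.85 0 0 0.0014 0 0 0; 0.85 0 0 0.0014 0 0 0; 0.85 0 0 0.0014 0 0 0",
)

```text
time: 19.38
ee_pos: [0.5107, -0.0638, 0.082]
tcp_rot: [3.14, -0.002, 2.987]
force: [4.3, 8.7, -9.6]
finger_gap: 0.0226
```

```bash
python3 -c "
from h import *
delta(np.r_[jw(-36,72-52,0)[:2],.082],2.9859)
print(robot.read_state()['moment'])
im=robot.camera('side');cv2.imwrite('pics/q.png',cv2.resize(im[170:260,210:330],None,fx=6,fy=6,interpolation=cv2.INTER_CUBIC))
im=robot.camera('wrist');cv2.imwrite('pics/qw.png',im)
"
```

```text
t 19.3833 pos [ 0.5107 -0.0638  0.082 ] rot [ 3.1405 -0.0017  2.9873] F [ 4.3405  8.7016 -9.5799] gap 0.022588499110855902
shift [-0.0004 -0.0054  0.    ] turn [ 0.0011 -0.0017  0.0014]
[ 2.0022 -0.8135 -0.039 ]
```

View pics/q.png

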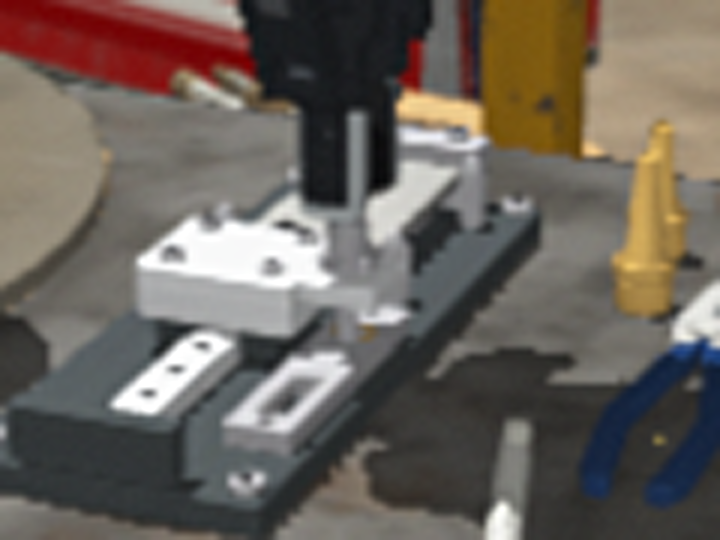

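View pics/qw.png

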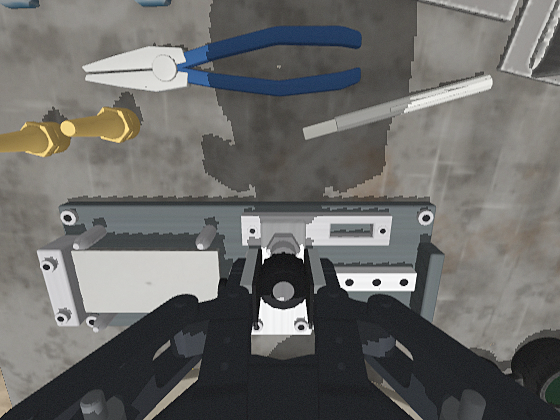

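apply_moves(
  commands="0.85 0 0 0.0001 0 0 0; 0.85 0 0 0.0002 0 0 0; 0.85 0 0 0.0003 0 0 0; 0.85 0 0 0.0004 0 0 0; 0.85 0 0 0.0004 0 0 0; 0.85 0 0 0.0004 0 0 0; 0.85 0 0 0.0004 0 0 0; 0.85 0 0 0.0004 0 0 0; 0.85 0 0 0.0004 0 0 0; 0.85 0 0 0.0004 0 0 0",
)

```text
time: 20.32
ee_pos: [0.5107, -0.0639, 0.0819]
tcp_rot: [3.14, -0.002, 2.987]
force: [3.0, 9.0, -4.9]
finger_gap: 0.0225
```

apply_moves(
  commands="0.85 0 -0.0003 0 0 0 0; 0.85 0 -0.0006 0 0 0 0; 0.85 0 -0.001 0 0 0 0; 0.85 0 -0.0014 0 0 0 0; 0.85 0 -0.0018 0 0 0 0; 0.85 0 -0.0022 0 0 0 0; 0.85 0 -0.0026 0 0 0 0; 0.85 0 -0.003 0 0 0 0; 0.85 0 -0.003 0 0 0 0; 0.85 0 -0.003 0 0 0 0",
)

```text
time: 21.15
ee_pos: [0.5103, -0.0663, 0.0817]
tcp_rot: [3.14, -0.002, 2.988]
force: [3.5, 11.2, -6.4]
finger_gap: 0.0225
```

apply_moves(
  commands="0.85 0 -0.0002 0 0 0 0; 0.85 0 -0.0004 0 0 0 0; 0.85 0 -0.0006 0 0 0 0; 0.85 0 -0.0008 0 0 0 0; 0.85 0 -0.001 0 0 0 0; 0.85 0 -0.001 0 0 0 0; 0.85 0 -0.001 0 0 0 0; 0.85 0 -0.001 0 0 0 0; 0.85 0 -0.001 0 0 0 0; 0.85 0 -0.001 0 0 0 0",
)

```text
time: 21.98
ee_pos: [0.5101, -0.0674, 0.0817]
tcp_rot: [3.14, -0.002, 2.988]
force: [5.0, 10.8, -8.3]
finger_gap: 0.023
```

apply_moves(
  commands="0.85 0 -0.0002 0 0 0 0; 0.85 0 -0.0004 0 0 0 0; 0.85 0 -0.0005 0 0 0 0; 0.85 0 -0.0005 0 0 0 0; 0.85 0 -0.0005 0 0 0 0; 0.85 0 -0.0005 0 0 0 0; 0.85 0 -0.0005 0 0 0 0; 0.85 0 -0.0005 0 0 0 0; 0.85 0 -0.0005 0 0 0 0; 0.85 0 -0.0005 0 0 0 0",
)

```text
time: 22.82
ee_pos: [0.51, -0.068, 0.0816]
tcp_rot: [3.14, -0.002, 2.988]
force: [4.7, 11.1, -9.8]
finger_gap: 0.0223
```

apply_moves(
  commands="0.85 0 0 0.0001 0 0 0; 0.85 0 0 0.0002 0 0 0; 0.85 0 0 0.0003 0 0 0; 0.85 0 0 0.0003 0 0 0; 0.85 0 0 0.0003 0 0 0; 0.85 0 0 0.0003 0 0 0; 0.85 0 0 0.0003 0 0 0; 0.85 0 0 0.0003 0 0 0; 0.85 0 0 0.0003 0 0 0; 0.85 0 0 0.0003 0 0 0",
)

```text
time: 23.65
ee_pos: [0.51, -0.068, 0.0813]
tcp_rot: [3.14, -0.002, 2.988]
force: [3.4, 10.8, -9.9]
finger_gap: 0.0224
```

apply_moves(
  commands="0.85 0 -0.0002 0 0 0 0; 0.85 0 -0.0004 0 0 0 0; 0.85 0 -0.0006 0 0 0 0; 0.85 0 -0.0006 0 0 0 0; 0.85 0 -0.0006 0.0002 0 0 0; 0.85 0 -0.0006 0.0004 0 0 0; 0.85 0 -0.0006 0.0006 0 0 0; 0.85 0 -0.0006 0.0008 0 0 0; 0.85 0 -0.0006 0.001 0 0 0; 0.85 0 -0.0006 0.001 0 0 0",
)

```text
time: 24.48
ee_pos: [0.5099, -0.0686, 0.0803]
tcp_rot: [3.14, -0.002, 2.988]
force: [3.3, 11.4, -9.5]
finger_gap: 0.0225
```

The pin is in the hole: at plunger ≈ 6.5 mm the full spring force is on the tool and there's no support from below. I'll lower it under control.

apply_moves(
  commands="0.85 0 0 0.0003 0 0 0; 0.85 0 0 0.0006 0 0 0; 0.85 0 0 0.0009 0 0 0; 0.85 0 0 0.0012 0 0 0; 0.85 0 0 0.0015 0 0 0; 0.85 0 0 0.0018 0 0 0; 0.85 0 0 0.0021 0 0 0; 0.85 0 0 0.0024 0 0 0; 0.85 0 0 0.0027 0 0 0; 0.85 0 0 0.003 0 0 0",
)

```text
time: 25.32
ee_pos: [0.5099, -0.0686, 0.0774]
tcp_rot: [3.14, -0.002, 2.988]
force: [3.2, 10.9, -8.5]
finger_gap: 0.0223
```

apply_moves(
  commands="0.85 0 0 0.0003 0 0 0; 0.85 0 0 0.0006 0 0 0; 0.85 0 0 0.0009 0 0 0; 0.85 0 0 0.0012 0 0 0; 0.85 0 0 0.0015 0 0 0; 0.85 0 0 0.0018 0 0 0; 0.85 0 0 0.0021 0 0 0; 0.85 0 0 0.0024 0 0 0; 0.85 0 0 0.0024 0 0 0; 0.85 0 0 0.0024 0 0 0",
)

```text
time: 26.15
ee_pos: [0.5099, -0.0686, 0.075]
tcp_rot: [3.14, -0.002, 2.988]
force: [3.6, 11.0, -7.2]
finger_gap: 0.0224
```

apply_moves(
  commands="0.85 0 0 0.0002 0 0 0; 0.85 0 0 0.0004 0 0 0; 0.85 0 0 0.0006 0 0 0; 0.85 0 0 0.0008 0 0 0; 0.85 0 0.0001 0.001 0 0 0; 0.85 0 0.0002 0.0011 0 0 0; 0.85 0 0.0003 0.0011 0 0 0; 0.85 0 0.0004 0.0011 0 0 0; 0.85 0 0.0004 0.0011 0 0 0; 0.85 0 0.0004 0.0011 0 0 0",
)

```text
time: 26.98
ee_pos: [0.5099, -0.0685, 0.074]
tcp_rot: [3.141, -0.002, 2.987]
force: [2.4, 9.3, -5.6]
finger_gap: 0.0226
```

apply_moves(
  commands="0.7 0 0 0 0 0 0; 0.68 0 0 0 0 0 0; 0.66 0 0 0 0 0 0; 0.64 0 0 0 0 0 0; 0.62 0 0 0 0 0 0; 0.6 0 0 0 0 0 0; 0.58 0 0 0 0 0 0; 0.56 0 0 0 0 0 0; 0.54 0 0 0 0 0 0; 0.52 0 0 0 0 0 0",
)

```text
time: 27.82
ee_pos: [0.51, -0.0698, 0.074]
tcp_rot: [-3.141, -0.001, 2.986]
force: [0.9, 0.8, 0.1]
finger_gap: 0.0409
```

```bash
python3 -c "
from h import *
delta(np.r_[jw(-36,72-52,0)[:2],.082],2.9859)
im=robot.camera('side');cv2.imwrite('pics/r.png',cv2.resize(im[170:260,210:330],None,fx=6,fy=6,interpolation=cv2.INTER_CUBIC))
im=robot.camera('wrist');cv2.imwrite('pics/rw.png',im)
"
```

```text
t 27.8167 pos [ 0.51   -0.0698  0.074 ] rot [-3.1415 -0.001   2.9862] F [0.9334 0.791  0.0955] gap 0.040924467815395466
shift [-0.0001  0.0007 -0.008 ] turn [-0.0001 -0.001   0.0003]
```

View pics/r.png

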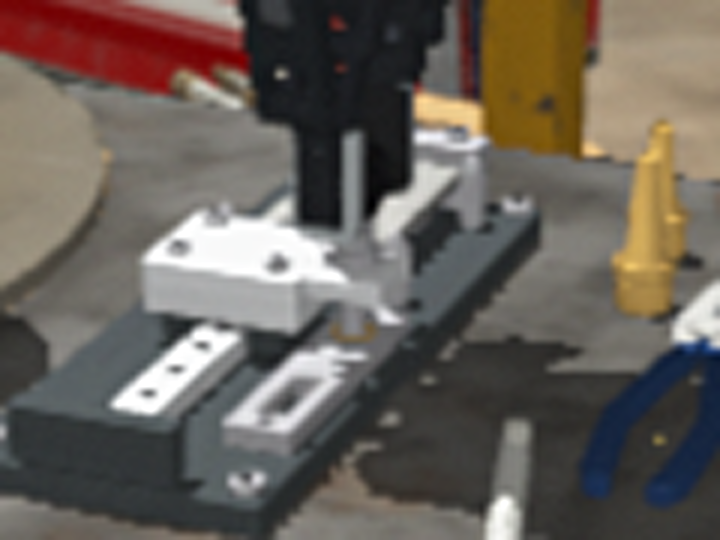

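View pics/rw.png

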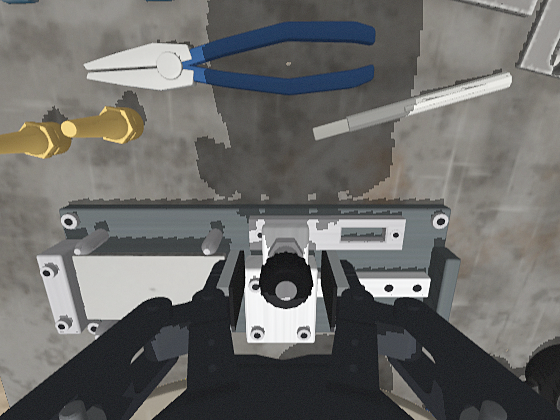

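The side view shows the pin in the brass ring, and the fingers are off the knob. I'll back away upward and check.

apply_moves(
  commands="0.45 0 0.0007 -0.003 0 0 0; 0.4 0 0.0007 -0.008 0 0 0; 0.35 0 0.0007 -0.016 0 0 0; 0.3 0 0.0007 -0.028 0 0 0; 0.3 0 0.0007 -0.045 0 0 0; 0.3 0 0.0007 -0.065 0 0 0; 0.3 0 -0.005 -0.085 0 0 0; 0.3 0 -0.015 -0.1 0 0 0; 0.3 0 -0.025 -0.11 0 0 0; 0.3 0 -0.03 -0.11 0 0 0",
)

```text
time: 28.75
ee_pos: [0.5061, -0.101, 0.1864]
tcp_rot: [-3.141, 0.002, 2.985]
force: [-0.3, -0.4, 0.5]
finger_gap: 0.0599
```

```bash
python3 -c "
from h import *
i=robot.camera_info('wrist');import pickle; pickle.dump(i,open('s_i.pkl','wb'))
print(robot.read_state()['time'])
im=robot.camera('wrist');cv2.imwrite('pics/s.png',im)
cv2.imwrite('pics/s2.png',cv2.resize(im[170:300,140:340],None,fx=4,fy=4,interpolation=cv2.INTER_CUBIC))
im=robot.camera('side');cv2.imwrite('pics/ss.png',cv2.resize(im[170:260,210:330],None,fx=6,fy=6,interpolation=cv2.INTER_CUBIC))
"
```

```text
28.75
```

View pics/s.png

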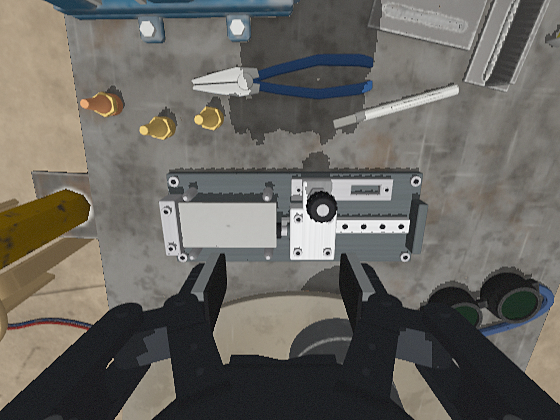

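View pics/s2.png

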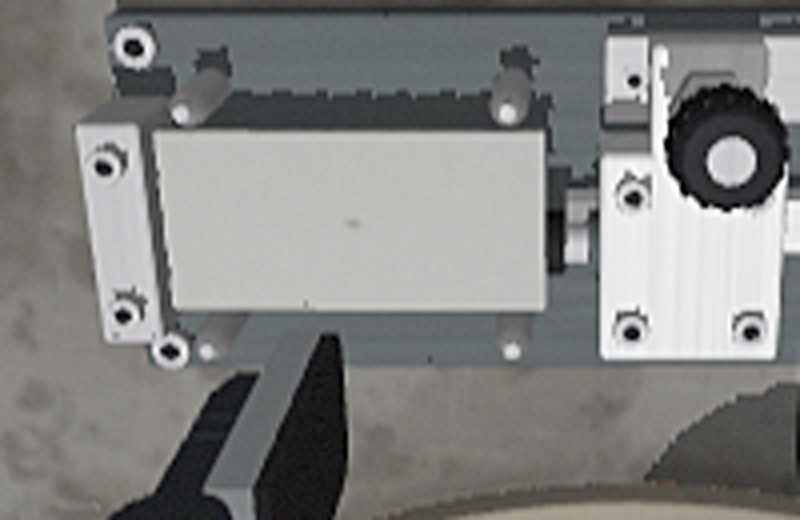

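View pics/ss.png

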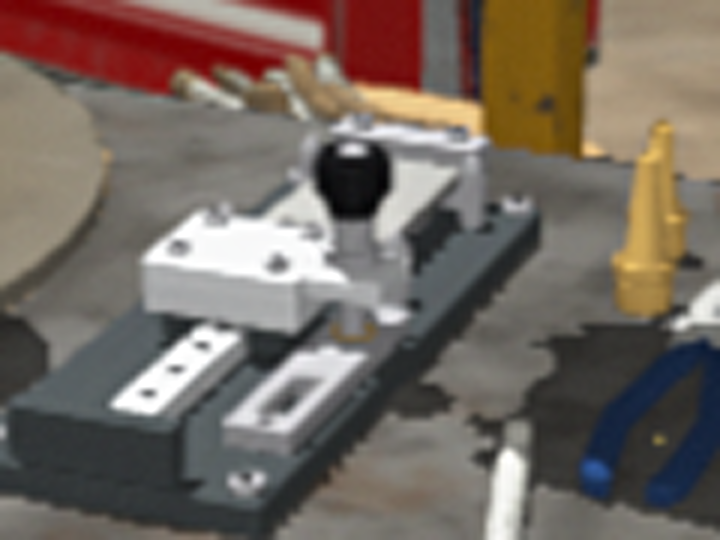

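```bash
python3 -c "
from h import *
import pickle; i=pickle.load(open('s_i.pkl','rb'))
obj=[(-32.5,-28,38),(32.5,-28,38),(-32.5,-108,38),(32.5,-108,38)]
uv=crop([(508,113),(512,351),(180,113),(207,351)],4,(140,170))
p,r=fitpose(i,obj,uv,JIG); print(p,r.ravel())
c,s=np.cos(p[2]),np.sin(p[2]);R=np.array([[c,-s],[s,c]])
tj=lambda uv,z:((unproj(i,crop(uv,4,(140,170)),z)[:,:2]-p[:2])@R)*1000
P=tj([(154,132),(546,130),(546,311),(173,312)],.03);print('plate',P,P.mean(0))
print('stop',tj([(136,125),(160,338)],.038),'knob',tj([(731,161)],.0845),tj([(731,161)],.0925))
im=robot.camera('side'); a=cv2.imread('pics/a_side.png')
A=cv2.resize(a[195:250,240:290],None,fx=8,fy=8,interpolation=cv2.INTER_CUBIC);B=cv2.resize(im[185:240,240:290],None,fx=8,fy=8,interpolation=cv2.INTER_CUBIC)
cv2.imwrite('pics/cmp.png',np.hstack([A,B]))
"
```

```text
[ 0.5422 -0.0949 -0.1569] [-0.0582 -0.0829  0.056   0.0153  0.1413 -0.0017 -0.145   0.0798]
plate [[ -25.1287 -118.0128]
 [ -25.5566  -18.8768]
 [  24.8716  -19.2736]
 [  25.0699 -118.5314]] [ -0.186  -68.6736]
stop [[ -29.4409 -119.2529]
 [  28.6172 -119.7213]] knob [[-35.8332  20.4642]] [[-38.5636  19.3272]]
```

View pics/cmp.png

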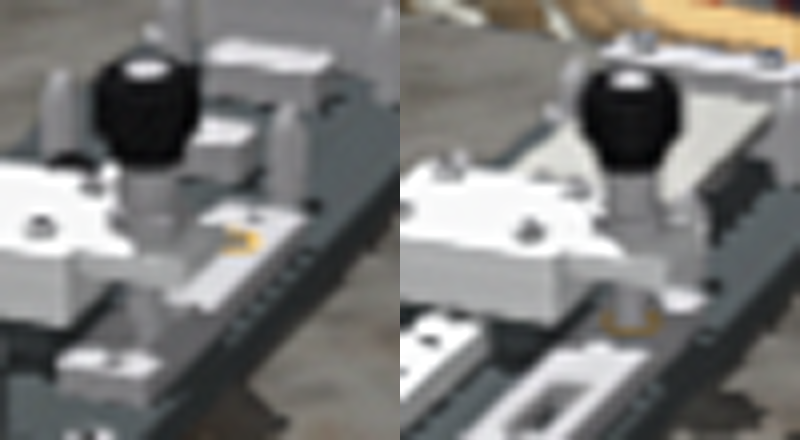

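Last checks before handing in:
- **Plate:** centre at jig y ≈ -68.7 mm, x ≈ -0.2 mm, and square to the slide.
- **Knob:** same height above its housing as when parked, with the carriage at about 51.5 mm.

```bash
python3 -c "
from rig import robot
print(robot.job_done(), robot.read_state()['time'], robot.read_state()['force'])"
```

```text
the job is handed in; nothing more can be done
the job is handed in; nothing more can be done
```

The plate is in the nest and the carriage is locked. I handed the job in at about 29 s of the 72 s allowed; the hand-in gives no verdict.

**What I did:** I laid the plate flat between the dowels, about 7 mm short of home, and let go. I pulled the knob up about 10 mm and slid the carriage in. Then I let the pin rest lightly on the strip, with about 4–5 N on it, and moved in small steps until the full spring force came back on the tool. That marked the hole, and I lowered the pin into it under control before opening the fingers.

**Last checks, all read from pictures except the force:**
- **Plate position:** its centre is at about jig x = -0.2, y = -68.7 mm, flat and square to the slide.
- **Plate end:** by direct measurement it could still be about 1 mm from the end stop. That is close to the measuring error and inside the 2 mm limit; the far end reads home.
- **Carriage and pin:** the carriage is at about 51.5 mm with the pin in the brass ring. The knob stands as high above its housing as when parked, so the pin is fully down.
- **Tools and gripper:** the nozzles, soapstone holder and weld sample were never touched and look unmoved, though I did not measure them. The gripper is clear, with about 0 N on the wrist.

**What disagreed:** the top camera placed the jig about 3 mm and 0.01 rad away from the wrist camera. I used the wrist camera, and the dowel fit and the placing bore it out. Early pictures put the hole between about 50.5 and 56 mm, so I found it by feel.

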